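Switch off the remote charger, sort the handsets by tag, set it charging

TASK

First turn the charging station's dial to off (red mark). Then sort the handset remotes on the table: those with a red tag go into the charger's white tray, those with a green tag into the wooden caddy, each lying flat on the tray floor, face up, inside the rim and not on top of another. The dial must still be off when the last one goes in; only when all of them are in place, turn it to charge (blue mark, the middle one). Leave the tablet, the glasses case and the brass bowl where they are.

Things in the scene. Friction and masses are not known exactly. Their poses are not given: they have to be found in the camera images.
- flat_1: a black handset remote, 120 long (its x) x 38 wide (y) x 24 mm high, about 0.13 kg (varies), with a RED tag (30 x 32 mm) on top near its +x end, small buttons near the other; origin at the centre of its underside, z up out of the button face. Red = battery flat: it belongs in the charger's tray. May be absent (None from the start).
- flat_2: a black handset remote, 120 long (its x) x 38 wide (y) x 24 mm high, about 0.13 kg (varies), with a RED tag (30 x 32 mm) on top near its +x end, small buttons near the other; origin at the centre of its underside, z up out of the button face. Red = battery flat: it belongs in the charger's tray. May be absent (None from the start).
- flat_3: a black handset remote, 120 long (its x) x 38 wide (y) x 24 mm high, about 0.13 kg (varies), with a RED tag (30 x 32 mm) on top near its +x end, small buttons near the other; origin at the centre of its underside, z up out of the button face. Red = battery flat: it belongs in the charger's tray. May be absent (None from the start).
- full_1: a black handset remote, 120 long (its x) x 38 wide (y) x 24 mm high, about 0.13 kg (varies), with a GREEN tag (30 x 32 mm) on top near its +x end, small buttons near the other; origin at the centre of its underside, z up out of the button face. Green = battery full: it belongs in the dark wooden caddy. May be absent (None from the start).
- full_2: a black handset remote, 120 long (its x) x 38 wide (y) x 24 mm high, about 0.13 kg (varies), with a GREEN tag (30 x 32 mm) on top near its +x end, small buttons near the other; origin at the centre of its underside, z up out of the button face. Green = battery full: it belongs in the dark wooden caddy. May be absent (None from the start).
- full_3: a black handset remote, 120 long (its x) x 38 wide (y) x 24 mm high, about 0.13 kg (varies), with a GREEN tag (30 x 32 mm) on top near its +x end, small buttons near the other; origin at the centre of its underside, z up out of the button face. Green = battery full: it belongs in the dark wooden caddy. May be absent (None from the start).
- charger: white charging station, fixed: a shallow tray and, at its +x end, a control box (x 81 to 191 mm, 262 wide, 45 high) with the dial on top. Origin under the tray's middle, z up; tray inside 150 (x) x 250 (y) mm, floor 8 mm above the origin, rim 6 mm thick, 12 mm above the floor; three places at x 0, y -75, 0, 75 mm, handsets lying along x (grey pads).
- caddy: dark wooden caddy, fixed: a shallow tray, 162 x 262 mm outside. Origin under the tray's middle, z up; tray inside 150 (x) x 250 (y) mm, floor 8 mm above the origin, rim 6 mm thick, 12 mm above the floor; three places at x 0, y -75, 0, 75 mm, handsets lying along x (grey felt).
- dial (a joint): the charger's detented dial, rad, growing clockwise from above: 0 = off (RED mark, charger's +y side), 0.9 = charge (BLUE mark, middle, pointer along the charger's +x), 1.8 = boost (YELLOW mark, -y side). Let go, it snaps into the nearest of these three; stops just past 0 and 1.8. Turning takes about 0.1 N m.
- dial_grip (a point): on the dial's upright axis (charger x 130 mm, y 0), 72 mm above the table, at the height to grip. The dial is a black bar grip 56 long x 16 wide x 30 mm high (top 82 mm above the table) on a black disc of 30 mm radius (its top 54 mm above the table). Site x runs along the bar to its white-marked pointer end, z up; it turns with the dial.
- tablet: bystander: a tablet in a blue cover with white dots, lying flat, 150 x 210 x 12 mm; origin under its centre
- glasses_case: bystander: a black rounded glasses case, 65 x 160 x 50 mm; origin under its centre
- candle_bowl: bystander: a small brass bowl, 90 mm across, 50 mm high; origin under its centre
There are look-alikes about, which are no part of the job. Leave any purple look-alike of the flat_2 alone. Leave any turquoise look-alike of the flat_3 alone.

How it is judged:
On the way, in this order (a step that is already met when the one before it is completed fails the run):
1. the dial is turned to off (red mark) (value of joint dial below 0.17 rad), for 0.3 s.
2. with the dial off, every red-tagged handset lies flat in the charger's tray and every green-tagged one in the caddy (value of joint dial below 0.17 rad and x of flat_1 in the frame of charger between -0.05 and 0.05 m and y of flat_1 in the frame of charger between -0.11 and 0.11 m and z of flat_1 in the frame of charger between 0.003 and 0.014 m and angle between each of flat_1, flat_2, flat_3, full_1, full_2, full_3's own z axis and vertical below 0.09 rad and linear speed of each of flat_1, flat_2, flat_3, full_1, full_2, full_3 below 0.03 m/s and x of flat_2 in the frame of charger between -0.05 and 0.05 m and y of flat_2 in the frame of charger between -0.11 and 0.11 m and z of flat_2 in the frame of charger between 0.003 and 0.014 m and x of flat_3 in the frame of charger between -0.05 and 0.05 m and y of flat_3 in the frame of charger between -0.11 and 0.11 m and z of flat_3 in the frame of charger between 0.003 and 0.014 m and x of full_1 in the frame of caddy between -0.05 and 0.05 m and y of full_1 in the frame of caddy between -0.11 and 0.11 m and z of full_1 in the frame of caddy between 0.003 and 0.014 m and x of full_2 in the frame of caddy between -0.05 and 0.05 m and y of full_2 in the frame of caddy between -0.11 and 0.11 m and z of full_2 in the frame of caddy between 0.003 and 0.014 m and x of full_3 in the frame of caddy between -0.05 and 0.05 m and y of full_3 in the frame of caddy between -0.11 and 0.11 m and z of full_3 in the frame of caddy between 0.003 and 0.014 m), for 0.2 s.
3. the dial is turned to charge (blue mark) (value of joint dial between 0.75 and 1.05 rad), for 0.3 s.
At the end, for the whole second after the job is handed in: dial at charge (0.75 to 1.05 rad); each red-tagged handset present rests flat, face up (within 0.09 rad) on the charger tray floor, each green one on the caddy floor: origin within 50 mm in x, 110 mm in y of the tray middle, 3 to 14 mm above its origin (all of step 3 and x of flat_1 in the frame of charger between -0.05 and 0.05 m and y of flat_1 in the frame of charger between -0.11 and 0.11 m and z of flat_1 in the frame of charger between 0.003 and 0.014 m and angle between each of flat_1, flat_2, flat_3, full_1, full_2, full_3's own z axis and vertical below 0.09 rad and linear speed of each of flat_1, flat_2, flat_3, full_1, full_2, full_3 below 0.03 m/s and x of flat_2 in the frame of charger between -0.05 and 0.05 m and y of flat_2 in the frame of charger between -0.11 and 0.11 m and z of flat_2 in the frame of charger between 0.003 and 0.014 m and x of flat_3 in the frame of charger between -0.05 and 0.05 m and y of flat_3 in the frame of charger between -0.11 and 0.11 m and z of flat_3 in the frame of charger between 0.003 and 0.014 m and x of full_1 in the frame of caddy between -0.05 and 0.05 m and y of full_1 in the frame of caddy between -0.11 and 0.11 m and z of full_1 in the frame of caddy between 0.003 and 0.014 m and x of full_2 in the frame of caddy between -0.05 and 0.05 m and y of full_2 in the frame of caddy between -0.11 and 0.11 m and z of full_2 in the frame of caddy between 0.003 and 0.014 m and x of full_3 in the frame of caddy between -0.05 and 0.05 m and y of full_3 in the frame of caddy between -0.11 and 0.11 m and z of full_3 in the frame of caddy between 0.003 and 0.014 m); the robot touches nothing.
It fails at once if the tablet is moved more than 30 mm (distance of tablet from where it was at the start of the episode above 0.03 m).
It fails at once if the glasses case is moved more than 30 mm (distance of glasses_case from where it was at the start of the episode above 0.03 m).
It fails at once if the candle bowl is moved more than 30 mm (distance of candle_bowl from where it was at the start of the episode above 0.03 m).
Of flat_1, flat_2, flat_3, full_1, full_2, full_3 only 4 to 6 are there at a start; the rules pass over those that are not, and their reading is None.
At some moment in a run one of flat_1, flat_2, flat_3, full_1, full_2, full_3 may be knocked a few centimetres aside while the robot is not near it.
Once in a run the grip may slacken for a moment while it holds something.
It also fails if it takes over 210 s, if anything falls off the work surface, if the arm or the gripper's body presses on something with over 40 N, if the wrist force passes 120 N, or if a joint passes its speed limit or range.

ROBOT

A 7-joint arm with a two-finger parallel gripper is mounted at the origin on the work surface. World frame = base frame: x ahead of the robot, y to its left, z up, the work surface at z = 0. Lengths are in m, angles in rad, forces in N, time in s.
With the tool pointing down it reaches from about 0.425 to 1.025 m from the base axis. Payload 3.6 kg.
Tool frame: the origin (TCP) lies on the mounting face of the last link; the fingertips stand 173 mm ahead of it and the grasp point (between the pads) lies 155 mm ahead of it; z points along the fingers, y is the direction in which the jaws open and shut (so a half turn about z gives the same grasp; the last joint's range is limited). The gripper opens to 85 mm and grips with 20 to 120 N. Pads are 22 mm wide; open, the fingers measure 114 mm over their backs; the gripper's body (76 mm by 85 mm) begins 54 mm behind the grasp point. The pads swing forward as they close: fully open they stand 13 mm farther back than shut.
Start: joints at [1.22, 0.591, 0.048, 1.609, -0.033, 0.943, -0.034], TCP at [0.184, -0.701, 0.405] pointing down, gripper open.
Joint ranges: [-2.69, 2.69], [-0.47, 2.24], [-1.27, 1.36], [0.19, 2.51], [-1.53, 4.68], [0.08, 2.07], [-3.09, 3.09]. Speed limits (rad/s): [2.57, 2.57, 3.14, 3.14, 3.14, 3.14, 3.14].

INTERFACE

Orientations are given as [roll, pitch, yaw] about the fixed x, y, z axes, in that order (R = Rz(yaw) Ry(pitch) Rx(roll)).
In Python, from plant import observe, capture, sign_off gives the robot as it stands.
- The arm moves only by the tool move_arm, never from a script. Its argument "deltas" is a list of rows, each an object of numbers: "tx", "ty", "tz": the shift along the world's x, y, z in units of 500 mm (1.0 is 500 mm); "wx", "wy", "wz": the turn, a rotation vector about the world's x, y, z in units of 30 degrees (1.0 is 30 degrees); "hand": the opening, from -1 (shut) to 1 (fully open). In form: [{"tx": .., "ty": .., "tz": .., "wx": .., "wy": .., "wz": .., "hand": ..}, ...]. A call has 1 to 12 rows; each row shifts and turns the commanded pose from where the row before left it; what a row does not reach is not made up. A row lasts 1/12 s, in which the tool goes at most 41.7 mm and 7.16 degrees, less where a joint would pass 70% of its speed; a pose out of reach is approached as far as the arm can. A call with a number of a shift or a turn outside -1 to 1 is refused whole. A call with a gripper value outside its range is refused whole. The fingers move at their own pace and stop on an object; "squeeze" is the grip in N (left out, the last holds). Time passes only in rows, so rows that do not move let the fingers close. It gives the time, the measured TCP pose, the force and the opening at its end, in the units of the state.
- observe(): the state, without advancing time (a new reading comes with each control period).
- capture(name): name is "side" or "top" or "wrist"; returns a dict with "img" (480x640x3 uint8, blue, green, red), "camera_matrix" (3x3 intrinsics, pixels), "R" (3x3) and "t" (3): a world point X has camera coordinates R X + t; the wrist camera has in their place "T_tool_cam" (4x4, takes a point from camera to tool coordinates, whose origin is the TCP and whose axes are the flange's). Camera axes: x right, y down, z forward; pixel columns grow to the right and rows downward; lengths in m; the calibration is good to about 2 mm. A picture is of the moment at which its call begins: read the wrist's pose just before it. There is no depth.
- sign_off(): hands the job in, once; it reports no verdict.
The state is a dict: "t": time; "qpos": joint angles; "dq": joint speeds; "effort": joint torques, N m; "tcp_pos": TCP position; "tcp_rot": TCP orientation; "contact_force": force on the tool from outside, world axes, zero at the start; "ft_torque": the same for the moment, N m; "opening": finger opening in m.
Only numpy, scipy, OpenCV 4.12 (cv2) and the standard library are available. Lean on these libraries where they do the work, as an engineer would, in place of code of your own. Each camera call takes 0.05 s, during which the arm holds its last target.

## Working session

There is one attempt and no reset: what is moved stays moved. The work goes in short steps, Python scripts to look and compute and a tool call to move; the robot and the scene stay as the last step left them, time stands still between calls to the robot, and variables do not carry over. Pictures are saved under pics/ and viewed, and the job is handed in when it is done.

Besides the shell and the picture viewer there is one more tool, called by a JSON object that holds its "method" and its "body", one argument or row to a line. move_arm: Moves the arm, as the interface text tells. Its arguments: {"type":"object","properties":{"deltas":{"type":"array"},"squeeze":{"type":"number"}},"required":["deltas"]}

```bash
mkdir -p pics; ls
python3 - <<'E'
from plant import observe,capture
import cv2
s=observe();print(s)
for n in("top","side","wrist"):
    c=capture(n);cv2.imwrite(f"pics/{n}0.png",c["img"]);print(n,{k:v for k,v in c.items() if k!="img"})
E
```

```text
pics
{'t': 0.0, 'qpos': array([ 1.22049593,  0.59214751,  0.04830041,  1.60984893, -0.03329326,
        0.94271355, -0.03367976]), 'dq': array([-8.06898517e-05, -1.42909496e-03, -1.30643571e-04, -2.03196832e-03,
       -7.57401328e-04,  1.22259495e-03, -1.51285784e-04]), 'effort': array([ 7.60608600e-04, -5.48690522e+01,  1.54655535e+00, -1.98121190e+01,
        9.40077327e-03,  8.63077497e-03, -5.20529582e-06]), 'tcp_pos': array([ 0.18405367, -0.70078669,  0.40351008]), 'tcp_rot': array([-3.13928404e+00,  1.36808765e-04,  2.56904121e-01]), 'contact_force': array([-0.09108227,  0.10778913, -1.16794452]), 'ft_torque': array([ 0.00697165, -0.00257457, -0.00042983]), 'opening': 0.08545904901392627}
top {'camera_matrix': array([[501.46043735,   0.        , 316.49177309],
       [  0.        , 501.46043735, 240.47289704],
       [  0.        ,   0.        ,   1.        ]]), 'R': array([[-0.11258562, -0.99362463, -0.00587919],
       [-0.96875914,  0.11108016, -0.22173617],
       [ 0.22097558, -0.01926879, -0.97508897]]), 't': array([-0.00487343,  0.53258265,  1.07285654])}
side {'camera_
[... 199 characters left out ...]
51, -0.00806313],
       [-0.21587652,  0.53397369, -0.81747748],
       [ 0.31934866, -0.75256287, -0.57590412]]), 't': array([0.47447942, 0.20411084, 0.93229797])}
wrist {'camera_matrix': array([[426.04432706,   0.        , 317.30015822],
       [  0.        , 426.04432706, 240.14153514],
       [  0.        ,   0.        ,   1.        ]]), 'T_tool_cam': array([[ 4.61367818e-04, -9.58482391e-01, -2.85151351e-01,
         7.22608388e-02],
       [ 9.99999773e-01,  3.01990995e-04,  6.02889172e-04,
         1.71378574e-04],
       [-4.91745515e-04, -2.85151564e-01,  9.58482313e-01,
         3.05056730e-02],
       [ 0.00000000e+00,  0.00000000e+00,  0.00000000e+00,
         1.00000000e+00]])}
```

View pics/top0.png

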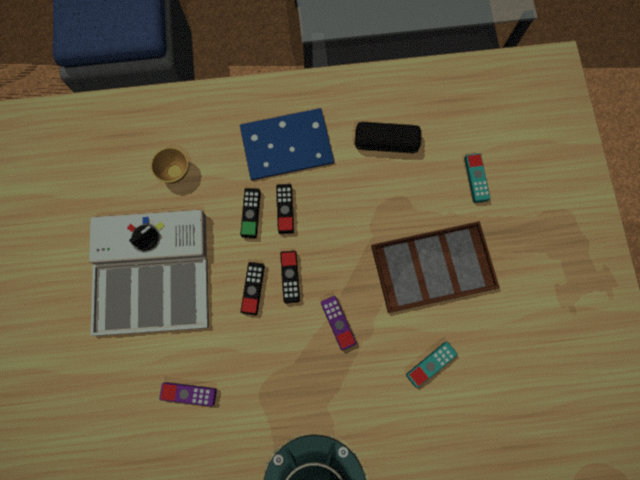

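View pics/side0.png

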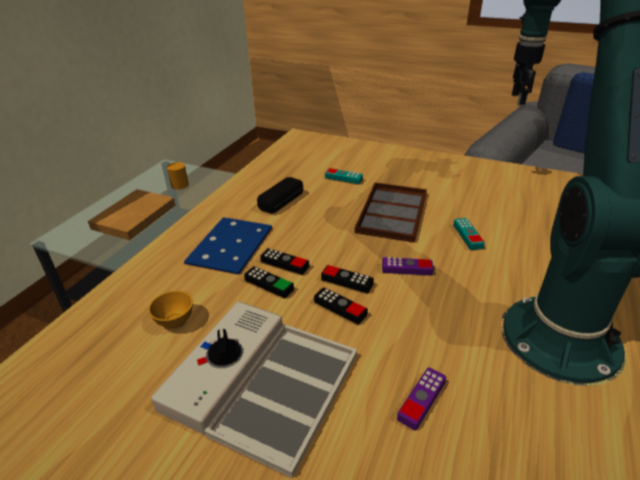

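View pics/wrist0.png

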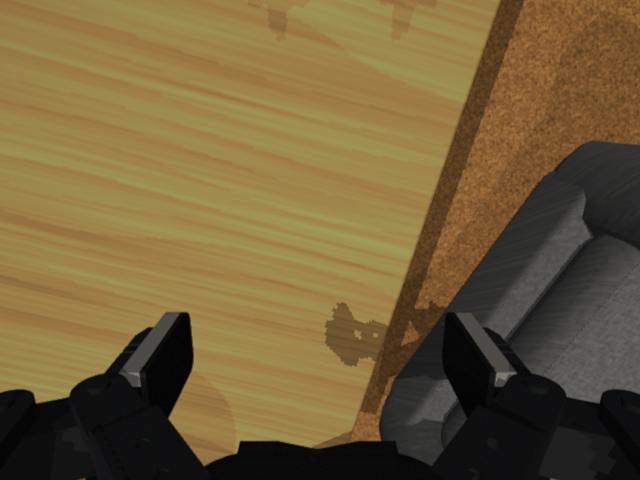

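Run:
```python
import cv2
t=cv2.imread("pics/top0.png")
a=cv2.resize(t[205:340,85:215],None,fx=4,fy=4,interpolation=cv2.INTER_CUBIC)
b=cv2.resize(t[175:320,225:315],None,fx=3.7,fy=3.7,interpolation=cv2.INTER_CUBIC)[:540]
import numpy as np
b=cv2.resize(b,(280,540));a=cv2.resize(a,(520,540))
cv2.imwrite("pics/crop0.png",np.hstack([a,b]))
```

```text
(no output)
```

View pics/crop0.png

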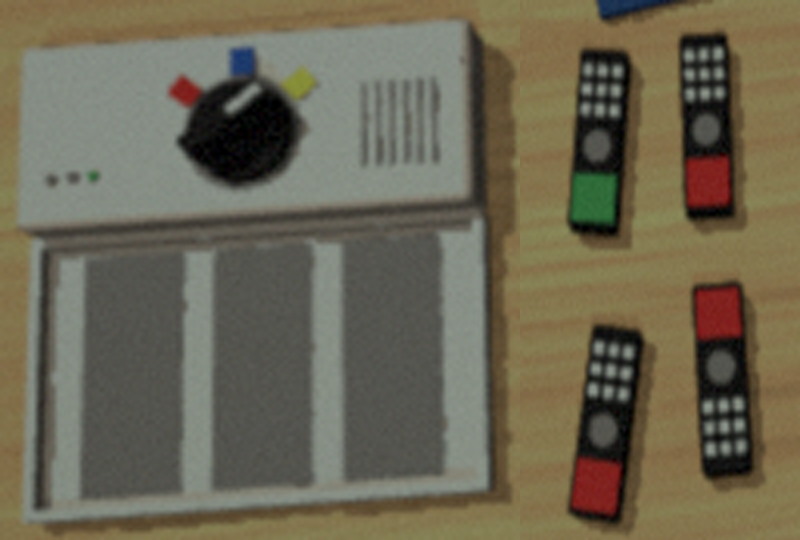

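The dial pointer is at yellow (boost). There are four black handsets: red tags at (285,208), (253,288) and (290,277), green at (251,213). The look-alikes are purple at (339,323) and (188,394), and turquoise at (477,178) and (432,365). Next I measure positions.

```bash
cat > h.py <<'E'
import numpy as np,cv2
from plant import observe,capture
def plane(c,uv,z):
    K,R,t=c["camera_matrix"],c["R"],c["t"]
    uv=np.atleast_2d(np.array(uv,float)); d=np.c_[uv,np.ones(len(uv))]@np.linalg.inv(K).T@R
    C=-R.T@t; return C+d*((z-C[2])/d[:,2])[:,None]
def wristcam(c,s):
    from scipy.spatial.transform import Rotation as Ro
    T=np.eye(4);T[:3,:3]=Ro.from_euler("xyz",s["tcp_rot"]).as_matrix();T[:3,3]=s["tcp_pos"]
    M=T@c["T_tool_cam"]; c["R"]=M[:3,:3].T; c["t"]=-M[:3,:3].T@M[:3,3]; return c
def look(n,save=None):
    s=observe(); c=capture(n)
    if n=="wrist": wristcam(c,s)
    if save: cv2.imwrite("pics/"+save,c["img"])
    return c
def comps(m,lo,hi):
    n,l,st,ce=cv2.connectedComponentsWithStats(m.astype(np.uint8),connectivity=8)
    return [(st[i,4],ce[i],(l==i).astype(np.uint8)) for i in range(1,n) if lo<st[i,4]<hi]
def rectw(c,m,z):
    k=max(cv2.findContours(m,cv2.RETR_EXTERNAL,cv2.CHAIN_APPROX_NONE)[0],key=cv2.contourArea)
    w=plane(c,k[:,0,:],z)[:,:2]
    (cx,cy),(a,b),th=cv2.minAreaRect((w*1000).astype(np.float32))
    if a<b: a,b,th=b,a,th+90
    return cx/1000,cy/1000,a,b,(th+90)%180-90
def masks(img):
    h=cv2.cvtColor(img,cv2.COLOR_BGR2HSV).astype(int);H,S,V=h[...,0],h[...,1],h[...,2]
    return dict(red=((H<8)|(H>172))&(S>150)&(V>70),green=(H>45)&(H<75)&(S>110)&(V>50),purple=(H>125)&(H<165)&(S>80),turq=(H>78)&(H<95)&(S>80),
     grey=(S<45)&(V>55)&(V<125),dark=(V<60)),(H,S,V)
E
python3 - <<'E'
from h import *
c=look("top");M,(H,S,V)=masks(c["img"])
for k in("red","green"):
    for a,ce,m in comps(M[k],15,2000):
        print(k,a,ce.round(1),plane(c,ce,.024)[0].round(4),np.round(rectw(c,m,.024),3))
for a,ce,m in comps(M["grey"],300,6000): print("grey",a,ce.round(1),np.round(rectw(c,m,.008),3), 'cen',plane(c,ce,.008)[0].round(4))
for a,ce,m in comps(M["dark"],300,3000): print("dark",a,ce.round(1),np.round(rectw(c,m,.024),3))
E
```

```text
red 132 [474.8 160. ] [ 0.6911 -0.4682  0.024 ] [ 0.691 -0.468 31.007 25.709 83.404]
red 182 [284.8 223.1] [0.5868 0.0034 0.024 ] [5.8600e-01 3.0000e-03 3.2896e+01 3.1634e+01 8.4511e+01]
red 27 [130.9 227.6] [0.6174 0.364  0.024 ] [ 0.617  0.364 13.347 10.262 50.441]
red 191 [288.1 258.5] [0.5017 0.0042 0.024 ] [5.0200e-01 4.0000e-03 3.2468e+01 3.0648e+01 8.4080e+01]
red 198 [248.9 304.8] [0.4055 0.1033 0.024 ] [ 0.406  0.103 32.676 31.063 74.095]
red 187 [345.4 338.8] [ 0.3059 -0.1047  0.024 ] [  0.306  -0.105  31.637  28.634 -73.07 ]
red 183 [418.5 375.8] [ 0.2086 -0.254   0.024 ] [ 0.209 -0.254 30.445 27.526 30.867]
red 198 [168.4 391.9] [0.2363 0.2938 0.024 ] [  0.236   0.294  31.648  28.732 -12.815]
green 190 [248.2 227.6] [0.5857 0.0899 0.024 ] [ 0.586  0.09  32.926 31.485 83.445]
grey 5991 [149.5 290.9] [  0.504   0.331 275.743 268.471   0.816] cen [0.4655 0.3316 0.008 ]
grey 1427 [464.7 259.9] [  0.456  -0.405 139.064  57.069   5.822] cen [ 0.4545 -0.4054  0.008 ]
grey 1442 [433.7 266.7] [  0.448  -0.331 139.049  57.484   5.892] cen [ 0.4467 -0.3309  0.008 ]
grey 1448 [402.6 273.7] [  0.44   -0.256 139.341  57.064   5.967] cen [ 0.4388 -0.2562  0.008 ]
dark 434 [518.  32.] [  1.025  -0.64  118.063  38.685 -40.148]
dark 1794 [387.6 137.3] [  0.774  -0.268 161.38   74.205  79.213]
dark 388 [285.5 206.5] [ 6.22000e-01 -1.00000e-03  1.21519e+02  3.76020e+01 -2.57400e+00]
dark 429 [251.7 211.6] [ 6.21000e-01  8.10000e-02  1.22219e+02  3.85050e+01 -9.59700e+00]
dark 540 [144.8 238.1] [ 0.59   0.332 64.596 59.777 40.169]
dark 1435 [427.7 250.6] [  0.45   -0.327 260.352 152.547 -85.01 ]
dark 412 [291.  282.8] [ 4.55000e-01  5.00000e-03  1.11391e+02  3.76690e+01 -1.95100e+00]
dark 457 [254.1 285.5] [ 4.4200e-01  9.2000e-02  1.1958e+02  3.8897e+01 -1.3593e+01]
dark 2554 [312.1 459.4] [ 7.00000e-02 -3.00000e-03  1.98069e+02  8.72610e+01  8.36110e+01]
```

```bash
cat >> h.py <<'E'
def handsets(c,names=("red","green"),z=.024,scale=1):
    M,_=masks(c["img"]); out=[]
    for k in names:
        for a,ce,m in comps(M[k],100*scale,1200*scale):
            p=plane(c,ce,z)[0,:2]
            w=None
            yy,xx=np.mgrid[0:480,0:640]
            u=(((M["dark"]|(m>0))).astype(np.uint8)); kk=max(3,int(3*scale**.5))|1
            u=cv2.morphologyEx(u,cv2.MORPH_CLOSE,np.ones((kk,kk),np.uint8))
            n,l=cv2.connectedComponents(u)
            i=l[int(ce[1]),int(ce[0])]
            mm=(l==i).astype(np.uint8)
            r=rectw(c,mm,z)
            if not(100<r[2]<140 and 30<r[3]<50): continue
            th=np.radians(r[4]); ax=np.array([np.cos(th),np.sin(th)]); v=p-np.array(r[:2])
            if ax@v<0: ax=-ax
            out.append((k,ce.round(0),np.round(r[:2],4),np.round(r[2:4],0),round(np.degrees(np.arctan2(ax[1],ax[0])),1),round(float(abs(ax@v)),3)))
    return out
E
python3 - <<'E'
from h import *
c=look("top")
for o in handsets(c): print(*o)
s=look("side")
for o in handsets(s): print("side",*o)
M,(H,S,V)=masks(c["img"])
g=(S<60)&(V>55)&(V<102);g[:262]=0;g[332:]=0;g[:,:95]=0;g[:,205:]=0
for a,ce,m in comps(cv2.erode(g.astype(np.uint8),np.ones((3,3))),300,6000): print("pad",a,np.round(rectw(c,m,.008),3), plane(c,ce,.008)[0].round(4))
for n,mm in(("blue",(H>100)&(H<125)&(S>100)),("yel",(H>22)&(H<32)&(S>120)&(V>130))):
  mm=mm.copy();mm[240:]=0;mm[:,:125]=0;mm[:,170:]=0
  for a,ce,m in comps(mm,8,300): print(n,a,ce.round(1),plane(c,ce,.045)[0].round(4))
m=(V<60);m=m.copy();m[:205]=0;m[262:]=0;m[:,:120]=0;m[:,175:]=0
for a,ce,q in comps(m,300,900):print("dial",ce,rectw(c,q,.054),cv2.boundingRect(q))
m=(V>105)&(S<60);m=m.copy();m[:222]=0;m[245:]=0;m[:,:138]=0;m[:,158:]=0
for a,ce,q in comps(m,4,100):print("ptr",a,ce,plane(c,ce,.082))
print("red",plane(c,(130.9,227.6),.045))
E
```

```text
red [475. 160.] [ 0.6449 -0.4639] [119.  41.] 0.8 0.046
red [285. 223.] [ 6.224e-01 -5.000e-04] [121.  38.] 177.1 0.036
red [288. 259.] [0.4591 0.0044] [120.  38.] -2.0 0.042
red [249. 305.] [0.4422 0.0916] [120.  39.] 166.4 0.039
green [248. 228.] [0.6212 0.0813] [122.  39.] 170.4 0.037
side red [355. 309.] [0.4401 0.1032] [126.  50.] 166.9 0.033
side red [412. 409.] [0.2273 0.2661] [117.  40.] 77.0 0.028
side green [282. 284.] [0.6185 0.0934] [130.  50.] 170.6 0.031
pad 2889 [  0.465   0.381 154.446 152.456  -2.524] [0.4618 0.3698 0.008 ]
pad 1357 [  0.455   0.262 144.175  67.497  -0.524] [0.4523 0.2557 0.008 ]
blue 34 [145.1 220.1] [0.6253 0.3234 0.045 ]
dial [144.87430684 238.11090573] (0.5815180053710938, 0.32210128784179687, 62.89665985107422, 58.20439910888672, 40.16901779174805) (130, 223, 30, 29)
ptr 15 [139.53333333 223.26666667] [[0.60782603 0.32385278 0.082     ]]
ptr 21 [153.52380952 222.9047619 ] [[0.60508734 0.29268634 0.082     ]]
ptr 15 [145.26666667 229.06666667] [[0.59296494 0.31159072 0.082     ]]
red [[0.61100838 0.3565993  0.045     ]]
```

{"method": "move_arm", "body": {
  "deltas": [
    {"tx":0.06,"ty":0.08,"wz":-0.1,"hand":1},
    {"tx":0.06,"ty":0.08,"wz":-0.1},
    {"tx":0.06,"ty":0.08,"wz":-0.1},
    {"tx":0.06,"ty":0.08,"wz":-0.1},
    {"tx":0.06,"ty":0.08,"wz":-0.1},
    {"tx":0.06,"ty":0.08},
    {"tx":0.06,"ty":0.08},
    {"tx":0.06,"ty":0.08},
    {"tx":0.06,"ty":0.08},
    {"tx":0.06,"ty":0.08},
    {"tx":0.06,"ty":0.08},
    {"tx":0.06,"ty":0.08}
  ]
}}

```text
invalid input at $.deltas[0]: expected keys tx, ty, tz, wx, wy, wz, hand
```

{"method": "move_arm", "body": {
  "deltas": [
    {"ty":0.08},
    {"ty":0.08},
    {"ty":0.08},
    {"ty":0.08},
    {"ty":0.08},
    {"ty":0.08},
    {"ty":0.08},
    {"ty":0.08},
    {"ty":0.08},
    {"ty":0.08},
    {"ty":0.08},
    {"ty":0.08}
  ]
}}

```text
invalid input at $.deltas[0]: expected keys tx, ty, tz, wx, wy, wz, hand
```

{"method": "move_arm", "body": {
  "deltas": [
    {"ty":0.08},
    {"ty":0.03},
    {}
  ]
}}

```text
invalid input at $.deltas[0]: expected keys tx, ty, tz, wx, wy, wz, hand
```

Run:
```python
from h import *
s=observe();print(s['tcp_pos'],s['tcp_rot'],s['qpos'])
look("wrist","w1.png")
```

```text
[ 0.18413214 -0.70109242  0.40427364] [-3.14082349e+00  8.31999710e-05  2.56849916e-01] [ 1.22047217  0.59156564  0.04837686  1.60893761 -0.03328305  0.94266737
 -0.03372468]
```

View pics/w1.png

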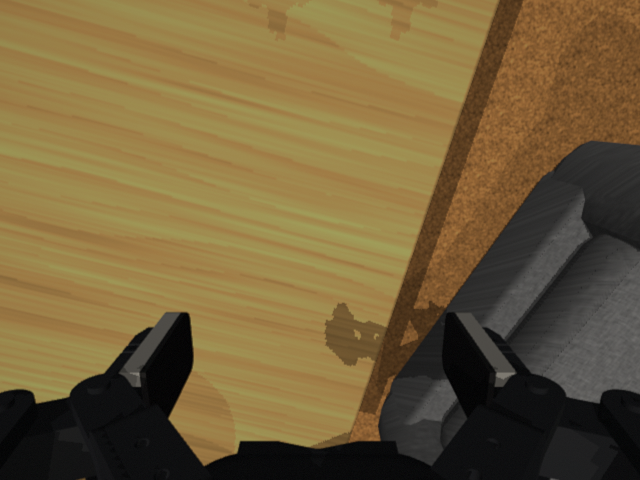

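All seven keys are needed in each row; the view is unchanged (bare table).

{"method": "move_arm", "body": {
  "deltas": [
    {"tx":0.06,"ty":0.08,"tz":0,"wx":0,"wy":0,"wz":-0.1,"hand":1},
    {"tx":0.06,"ty":0.08,"tz":0,"wx":0,"wy":0,"wz":-0.1,"hand":1},
    {"tx":0.06,"ty":0.08,"tz":0,"wx":0,"wy":0,"wz":-0.1,"hand":1},
    {"tx":0.06,"ty":0.08,"tz":0,"wx":0,"wy":0,"wz":-0.1,"hand":1},
    {"tx":0.06,"ty":0.08,"tz":0,"wx":0,"wy":0,"wz":-0.1,"hand":1},
    {"tx":0.06,"ty":0.08,"tz":0,"wx":0,"wy":0,"wz":0,"hand":1},
    {"tx":0.06,"ty":0.08,"tz":0,"wx":0,"wy":0,"wz":0,"hand":1},
    {"tx":0.06,"ty":0.08,"tz":0,"wx":0,"wy":0,"wz":0,"hand":1},
    {"tx":0.06,"ty":0.08,"tz":0,"wx":0,"wy":0,"wz":0,"hand":1},
    {"tx":0.06,"ty":0.08,"tz":0,"wx":0,"wy":0,"wz":0,"hand":1},
    {"tx":0.06,"ty":0.08,"tz":0,"wx":0,"wy":0,"wz":0,"hand":1},
    {"tx":0.06,"ty":0.08,"tz":0,"wx":0,"wy":0,"wz":0,"hand":1}
  ]
}}

```text
t: 1.35
tcp_pos: [0.4851, -0.2994, 0.405]
tcp_rot: [3.141, -0.001, -0.005]
contact_force: [1.6, -0.7, 1.1]
opening: 0.0853
```

{"method": "move_arm", "body": {
  "deltas": [
    {"tx":0,"ty":0.08,"tz":0,"wx":0,"wy":0,"wz":0,"hand":1},
    {"tx":0,"ty":0.08,"tz":0,"wx":0,"wy":0,"wz":0,"hand":1},
    {"tx":0,"ty":0.08,"tz":0,"wx":0,"wy":0,"wz":0,"hand":1},
    {"tx":0,"ty":0.08,"tz":0,"wx":0,"wy":0,"wz":0,"hand":1},
    {"tx":0,"ty":0.08,"tz":0,"wx":0,"wy":0,"wz":0,"hand":1},
    {"tx":0,"ty":0.08,"tz":0,"wx":0,"wy":0,"wz":0,"hand":1},
    {"tx":0,"ty":0.08,"tz":0,"wx":0,"wy":0,"wz":0,"hand":1},
    {"tx":0,"ty":0.08,"tz":0,"wx":0,"wy":0,"wz":0,"hand":1},
    {"tx":0,"ty":0.08,"tz":0,"wx":0,"wy":0,"wz":0,"hand":1},
    {"tx":0,"ty":0.08,"tz":0,"wx":0,"wy":0,"wz":0,"hand":1},
    {"tx":0,"ty":0.08,"tz":0,"wx":0,"wy":0,"wz":0,"hand":1},
    {"tx":0,"ty":0.08,"tz":0,"wx":0,"wy":0,"wz":0,"hand":1}
  ]
}}

```text
t: 2.35
tcp_pos: [0.4838, 0.1807, 0.4051]
tcp_rot: [-3.141, -0.001, -0.005]
contact_force: [1.9, -0.2, -0.0]
opening: 0.0854
```

{"method": "move_arm", "body": {
  "deltas": [
    {"tx":0,"ty":0.08,"tz":0,"wx":0,"wy":0,"wz":0,"hand":1},
    {"tx":0,"ty":0.02,"tz":0,"wx":0,"wy":0,"wz":0,"hand":1},
    {"tx":0,"ty":0,"tz":0,"wx":0,"wy":0,"wz":0,"hand":1}
  ]
}}

```text
t: 2.6
tcp_pos: [0.4836, 0.2335, 0.4051]
tcp_rot: [-3.139, -0.001, 0.003]
contact_force: [0.4, 0.1, -0.2]
opening: 0.0855
```

Run:
```python
from h import *
s=observe();print(s['tcp_pos'],s['tcp_rot'],s['qpos'])
look("wrist","w2.png")
```

```text
[0.48363876 0.23350859 0.40506072] [-3.13861370e+00 -1.09946351e-03  2.79084174e-03] [-0.47627078  0.35654044 -0.07376497  2.03030538  0.03470682  0.75345668
 -2.13867185]
```

View pics/w2.png

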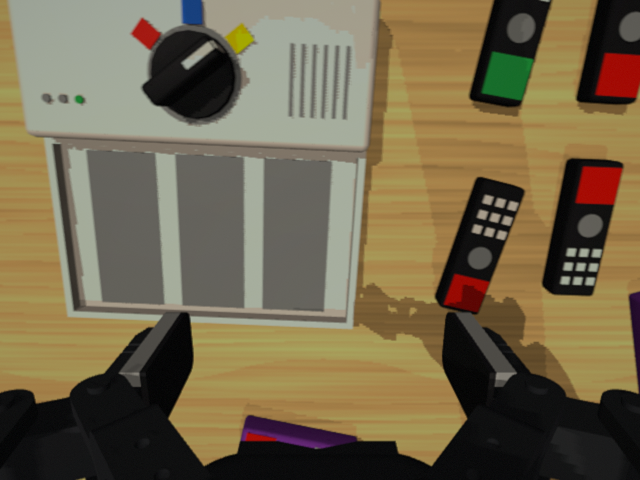

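Run:
```python
from h import *
c=look("wrist");M,(H,S,V)=masks(c["img"])
g=(S<60)&(V>60)&(V<118);g=g.copy();g[:152]=0;g[320:]=0;g[:,:80]=0;g[:,345:]=0
P=[]
for a,ce,m in comps(cv2.morphologyEx(g.astype(np.uint8),cv2.MORPH_OPEN,np.ones((7,7))),3000,20000):
    r=rectw(c,m,.008);P.append(r);print("pad",a,np.round(r,3))
P=np.array(P);P=P[np.argsort(P[:,1])];d=P[-1,:2]-P[0,:2];yaw=np.arctan2(-d[0],d[1]);o=P[:,:2].mean(0)
print("spacing",np.linalg.norm(d),"yaw",np.degrees(yaw),"origin",o)
ex=np.array([np.cos(yaw),np.sin(yaw)])
print("dial pred",o+.13*ex)
m=(V<75);m=m.copy();m[130:]=0;m[:,:120]=0;m[:,260:]=0
for a,ce,q in comps(m,2000,20000):
    k=max(cv2.findContours(q,0,1)[0],key=len);print("dial",cv2.minEnclosingCircle(plane(c,k[:,0],.054)[:,:2].astype(np.float32)))
m=(V>120)&(S<60);m=m.copy();m[:38]=0;m[75:]=0;m[:,:178]=0;m[:,222:]=0
for a,ce,q in comps(m,50,700):print("ptr",a,ce.round(1),plane(c,ce,.082)[0],rectw(c,q,.082))
for n,cc in(("red",(146,34)),("blue",(191,12)),("yel",(240,38))): print(n,plane(c,cc,.045)[0])
for o in handsets(c,scale=8): print(*o)
```

```text
pad 9799 [  0.456   0.404 140.438  57.538  -2.472]
pad 9695 [  0.453   0.329 140.384  57.227  -2.618]
pad 9585 [  0.449   0.254 140.402  56.646  -2.269]
spacing 0.15039579550391888 yaw -2.5234524066735275 origin [0.4524629  0.32918758]
dial pred [0.58233684 0.3234639 ]
dial ((0.5798054933547974, 0.3242012560367584), 0.035921361297369)
ptr 278 [190.5  55. ] [0.59171191 0.31039985 0.082     ] (0.591454345703125, 0.31084744262695313, 21.889503479003906, 4.907027244567871, -54.90703582763672)
red [0.60993231 0.35074617 0.045     ]
blue [0.62386713 0.3178479  0.045     ]
yel [0.60731644 0.28463867 0.045     ]
red [593. 184.] [0.4622 0.0109] [119.  47.] -2.0 0.039
```

{"method": "move_arm", "body": {
  "deltas": [
    {"tx":0.0164,"ty":0.015,"tz":0,"wx":0,"wy":0,"wz":0.233,"hand":1},
    {"tx":0.0164,"ty":0.015,"tz":0,"wx":0,"wy":0,"wz":0.233,"hand":1},
    {"tx":0.0164,"ty":0.015,"tz":0,"wx":0,"wy":0,"wz":0.233,"hand":1},
    {"tx":0.0164,"ty":0.015,"tz":0,"wx":0,"wy":0,"wz":0.233,"hand":1},
    {"tx":0.0164,"ty":0.015,"tz":0,"wx":0,"wy":0,"wz":0.233,"hand":1},
    {"tx":0.0164,"ty":0.015,"tz":0,"wx":0,"wy":0,"wz":0.233,"hand":1},
    {"tx":0.0164,"ty":0.015,"tz":0,"wx":0,"wy":0,"wz":0.233,"hand":1},
    {"tx":0.0164,"ty":0.015,"tz":0,"wx":0,"wy":0,"wz":0.233,"hand":1},
    {"tx":0.0164,"ty":0.015,"tz":0,"wx":0,"wy":0,"wz":0.233,"hand":1},
    {"tx":0.0164,"ty":0.015,"tz":0,"wx":0,"wy":0,"wz":0.233,"hand":1},
    {"tx":0.0164,"ty":0.015,"tz":0,"wx":0,"wy":0,"wz":0.233,"hand":1},
    {"tx":0.0164,"ty":0.015,"tz":0,"wx":0,"wy":0,"wz":0.233,"hand":1}
  ]
}}

```text
t: 3.7
tcp_pos: [0.5839, 0.3155, 0.4043]
tcp_rot: [3.142, 0.003, 1.461]
contact_force: [0.5, 0.3, -0.2]
opening: 0.0854
```

{"method": "move_arm", "body": {
  "deltas": [
    {"tx":0,"ty":0,"tz":-0.02,"wx":0,"wy":0,"wz":0.233,"hand":1},
    {"tx":0,"ty":0,"tz":-0.02,"wx":0,"wy":0,"wz":0.233,"hand":1},
    {"tx":0,"ty":0,"tz":-0.02,"wx":0,"wy":0,"wz":0.233,"hand":1},
    {"tx":0,"ty":0,"tz":-0.02,"wx":0,"wy":0,"wz":0.233,"hand":1},
    {"tx":0,"ty":0,"tz":-0.02,"wx":0,"wy":0,"wz":0.233,"hand":1},
    {"tx":0,"ty":0,"tz":-0.02,"wx":0,"wy":0,"wz":0.233,"hand":1},
    {"tx":0,"ty":0,"tz":0,"wx":0,"wy":0,"wz":0,"hand":1},
    {"tx":0,"ty":0,"tz":0,"wx":0,"wy":0,"wz":0,"hand":1}
  ]
}}

```text
t: 4.37
tcp_pos: [0.5833, 0.3158, 0.3437]
tcp_rot: [-3.139, 0.001, 2.184]
contact_force: [0.1, 0.8, -0.3]
opening: 0.0855
```

Run:
```python
from h import *
s=observe();print(s['tcp_pos'],np.degrees(s['tcp_rot']),s['qpos'])
look("wrist","w3.png")
```

```text
[0.58328463 0.31579171 0.34374768] [-1.79836317e+02  7.07875859e-02  1.25161171e+02] [-0.17635149  0.64493319 -0.58320264  1.78266904  0.45573407  0.85493598
 -0.36011235]
```

View pics/w3.png

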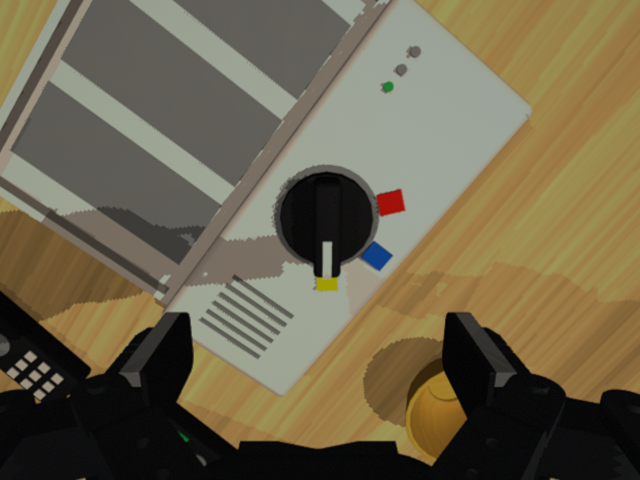

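Run:
```python
from h import *
c=look("wrist");M,(H,S,V)=masks(c["img"])
m=(V<75);m=m.copy();m[:160]=0;m[280:]=0;m[:,:270]=0;m[:,385:]=0
for a,ce,q in comps(m,2000,20000):
    k=max(cv2.findContours(q,0,1)[0],key=len);k=k[k[:,0,1]<262];print("dial",cv2.minEnclosingCircle(plane(c,k.reshape(-1,2),.054)[:,:2].astype(np.float32)))
m=(V>120)&(S<60);m=m.copy();m[:236]=0;m[280:]=0;m[:,:316]=0;m[:,336:]=0
for a,ce,q in comps(m,50,700):print("ptr",a,ce.round(1),plane(c,ce,.082)[0],rectw(c,q,.082))
```

```text
dial ((0.5799551010131836, 0.32409021258354187), 0.031685806810855865)
ptr 295 [324.6 260.5] [0.59157976 0.31124005 0.082     ] (0.5920172729492188, 0.31104150390625, 21.999244689941406, 4.60744571685791, -54.619686126708984)
```

{"method": "move_arm", "body": {
  "deltas": [
    {"tx":-0.0036,"ty":0.0168,"tz":0,"wx":0,"wy":0,"wz":0,"hand":0.2},
    {"tx":0,"ty":0,"tz":-0.045,"wx":0,"wy":0,"wz":0,"hand":0.2},
    {"tx":0,"ty":0,"tz":-0.045,"wx":0,"wy":0,"wz":0,"hand":0.2},
    {"tx":0,"ty":0,"tz":-0.045,"wx":0,"wy":0,"wz":0,"hand":0.2},
    {"tx":0,"ty":0,"tz":-0.045,"wx":0,"wy":0,"wz":0,"hand":0.2},
    {"tx":0,"ty":0,"tz":-0.045,"wx":0,"wy":0,"wz":0,"hand":0.2},
    {"tx":0,"ty":0,"tz":0,"wx":0,"wy":0,"wz":0,"hand":0.2},
    {"tx":0,"ty":0,"tz":0,"wx":0,"wy":0,"wz":0,"hand":0.2}
  ]
}}

```text
t: 5.13
tcp_pos: [0.5803, 0.3277, 0.2319]
tcp_rot: [-3.14, -0.0, 2.191]
contact_force: [0.9, 1.6, -0.6]
opening: 0.051
```

{"method": "move_arm", "body": {
  "deltas": [
    {"tx":0,"ty":0,"tz":0,"wx":0,"wy":0,"wz":0,"hand":-1},
    {"tx":0,"ty":0,"tz":0,"wx":0,"wy":0,"wz":0,"hand":-1},
    {"tx":0,"ty":0,"tz":0,"wx":0,"wy":0,"wz":0,"hand":-1},
    {"tx":0,"ty":0,"tz":0,"wx":0,"wy":0,"wz":0,"hand":-1},
    {"tx":0,"ty":0,"tz":0,"wx":0,"wy":0,"wz":0,"hand":-1},
    {"tx":0,"ty":0,"tz":0,"wx":0,"wy":0,"wz":0,"hand":-1}
  ],
  "squeeze": 40
}}

```text
t: 5.63
tcp_pos: [0.5806, 0.3274, 0.2343]
tcp_rot: [3.141, 0.001, 2.191]
contact_force: [-2.3, -1.9, 5.6]
opening: 0.015
```

{"method": "move_arm", "body": {
  "deltas": [
    {"tx":0.002,"ty":-0.005,"tz":0.004,"wx":0,"wy":0,"wz":0,"hand":-1},
    {"tx":0,"ty":0,"tz":0,"wx":0,"wy":0,"wz":0.22,"hand":-1},
    {"tx":0,"ty":0,"tz":0,"wx":0,"wy":0,"wz":0.22,"hand":-1},
    {"tx":0,"ty":0,"tz":0,"wx":0,"wy":0,"wz":0.22,"hand":-1},
    {"tx":0,"ty":0,"tz":0,"wx":0,"wy":0,"wz":0.22,"hand":-1},
    {"tx":0,"ty":0,"tz":0,"wx":0,"wy":0,"wz":0.22,"hand":-1},
    {"tx":0,"ty":0,"tz":0,"wx":0,"wy":0,"wz":0.22,"hand":-1},
    {"tx":0,"ty":0,"tz":0,"wx":0,"wy":0,"wz":0.22,"hand":-1}
  ]
}}

```text
t: 6.3
tcp_pos: [0.5801, 0.3252, 0.2343]
tcp_rot: [3.141, -0.003, 3.004]
contact_force: [-4.9, -0.5, -2.0]
opening: 0.0151
```

{"method": "move_arm", "body": {
  "deltas": [
    {"tx":0,"ty":0,"tz":0,"wx":0,"wy":0,"wz":0.22,"hand":-1},
    {"tx":0,"ty":0,"tz":0,"wx":0,"wy":0,"wz":0.22,"hand":-1},
    {"tx":0,"ty":0,"tz":0,"wx":0,"wy":0,"wz":0.22,"hand":-1},
    {"tx":0,"ty":0,"tz":0,"wx":0,"wy":0,"wz":0.22,"hand":-1},
    {"tx":0,"ty":0,"tz":0,"wx":0,"wy":0,"wz":0.22,"hand":-1},
    {"tx":0,"ty":0,"tz":0,"wx":0,"wy":0,"wz":0.22,"hand":-1},
    {"tx":0,"ty":0,"tz":0,"wx":0,"wy":0,"wz":0.22,"hand":-1},
    {"tx":0,"ty":0,"tz":0,"wx":0,"wy":0,"wz":0.2,"hand":-1},
    {"tx":0,"ty":0,"tz":0,"wx":0,"wy":0,"wz":0,"hand":-1}
  ]
}}

```text
t: 7.05
tcp_pos: [0.5809, 0.3233, 0.2343]
tcp_rot: [-3.141, -0.004, -2.374]
contact_force: [-4.1, -3.8, 2.6]
opening: 0.0151
```

Run:
```python
from h import *
s=observe();print(s['tcp_pos'],np.degrees(s['tcp_rot']),s['qpos'],s['ft_torque'],s['contact_force'])
```

```text
[0.58087346 0.32333534 0.23428226] [-179.98637799   -0.2513077  -136.0126636 ] [-0.01249407  0.91223181 -0.89976306  1.82128781  0.91779239  0.89544767
  0.98072654] [-0.5782286   0.9251829   0.03640291] [-4.10479367 -3.8488542   2.57964874]
```

{"method": "move_arm", "body": {
  "deltas": [
    {"tx":0,"ty":0,"tz":0,"wx":0,"wy":0,"wz":0.16,"hand":-1},
    {"tx":0,"ty":0,"tz":0,"wx":0,"wy":0,"wz":0,"hand":0.2},
    {"tx":0,"ty":0,"tz":0,"wx":0,"wy":0,"wz":0,"hand":0.2},
    {"tx":0,"ty":0,"tz":0,"wx":0,"wy":0,"wz":0,"hand":0.2},
    {"tx":0,"ty":0,"tz":0,"wx":0,"wy":0,"wz":0,"hand":0.2},
    {"tx":0,"ty":0,"tz":0.06,"wx":0,"wy":0,"wz":0,"hand":0.2},
    {"tx":0,"ty":0,"tz":0.06,"wx":0,"wy":0,"wz":0,"hand":0.2},
    {"tx":0,"ty":0,"tz":0.06,"wx":0,"wy":0,"wz":0,"hand":0.2},
    {"tx":0,"ty":0,"tz":0.06,"wx":0,"wy":0,"wz":0,"hand":0.2},
    {"tx":0,"ty":0,"tz":0,"wx":0,"wy":0,"wz":0,"hand":0.2}
  ]
}}

```text
t: 7.88
tcp_pos: [0.5827, 0.3274, 0.3614]
tcp_rot: [-3.14, 0.012, -2.292]
contact_force: [0.0, 0.8, 0.8]
opening: 0.0512
```

Run:
```python
from h import *
s=observe();print(s['tcp_pos'],np.degrees(s['tcp_rot']),s['qpos'],s['opening'])
look("wrist","w4.png")
c=look("top","t4.png")
for o in handsets(c): print(*o)
```

```text
[0.58268618 0.32744239 0.36138514] [-179.90897391    0.69016129 -131.32872064] [ 0.05898435  0.78646498 -1.03708972  1.75236279  0.77610463  1.0577089
  1.16539373] 0.05122010801759949
```

View pics/w4.png

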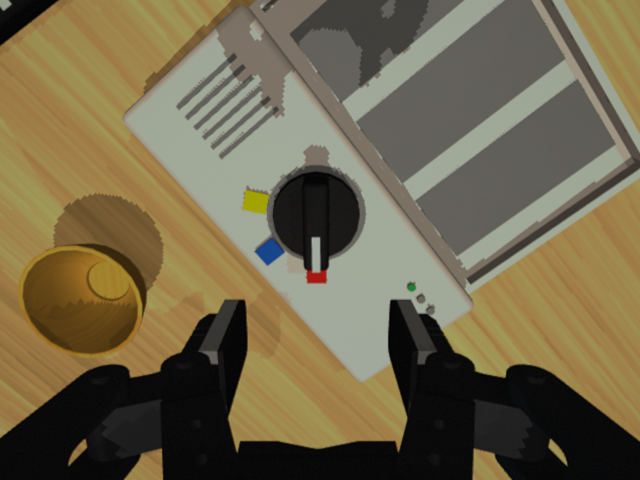

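{"method": "move_arm", "body": {
  "deltas": [
    {"tx":0,"ty":-0.019,"tz":0,"wx":0,"wy":0,"wz":-0.236,"hand":0.5},
    {"tx":0,"ty":-0.019,"tz":0,"wx":0,"wy":0,"wz":-0.236,"hand":0.5},
    {"tx":0,"ty":-0.019,"tz":0,"wx":0,"wy":0,"wz":-0.236,"hand":0.5},
    {"tx":0,"ty":-0.019,"tz":0,"wx":0,"wy":0,"wz":-0.236,"hand":0.5},
    {"tx":0,"ty":-0.019,"tz":0,"wx":0,"wy":0,"wz":-0.236,"hand":0.5},
    {"tx":0,"ty":-0.019,"tz":0,"wx":0,"wy":0,"wz":-0.236,"hand":0.5},
    {"tx":0,"ty":-0.019,"tz":0,"wx":0,"wy":0,"wz":-0.236,"hand":0.5},
    {"tx":0,"ty":-0.019,"tz":0,"wx":0,"wy":0,"wz":-0.236,"hand":0.5},
    {"tx":0,"ty":-0.019,"tz":0,"wx":0,"wy":0,"wz":-0.236,"hand":0.5},
    {"tx":0,"ty":-0.019,"tz":0,"wx":0,"wy":0,"wz":-0.236,"hand":0.5},
    {"tx":0,"ty":-0.019,"tz":0,"wx":0,"wy":0,"wz":-0.236,"hand":0.5},
    {"tx":0,"ty":-0.019,"tz":0,"wx":0,"wy":0,"wz":-0.236,"hand":0.5}
  ]
}}

```text
t: 8.98
tcp_pos: [0.5814, 0.2096, 0.3526]
tcp_rot: [-3.139, -0.001, 2.502]
contact_force: [-0.5, 0.6, -0.1]
opening: 0.0638
```

{"method": "move_arm", "body": {
  "deltas": [
    {"tx":-0.02,"ty":-0.019,"tz":0,"wx":0,"wy":0,"wz":-0.236,"hand":0.5},
    {"tx":-0.02,"ty":-0.019,"tz":0,"wx":0,"wy":0,"wz":-0.236,"hand":0.5},
    {"tx":-0.02,"ty":-0.019,"tz":0,"wx":0,"wy":0,"wz":-0.236,"hand":0.5},
    {"tx":-0.02,"ty":-0.019,"tz":0,"wx":0,"wy":0,"wz":-0.236,"hand":0.5},
    {"tx":-0.02,"ty":-0.019,"tz":0,"wx":0,"wy":0,"wz":-0.236,"hand":0.5},
    {"tx":-0.02,"ty":-0.019,"tz":0,"wx":0,"wy":0,"wz":-0.236,"hand":0.5},
    {"tx":-0.02,"ty":-0.019,"tz":0,"wx":0,"wy":0,"wz":-0.236,"hand":0.5},
    {"tx":-0.02,"ty":-0.019,"tz":0,"wx":0,"wy":0,"wz":-0.236,"hand":0.5},
    {"tx":-0.02,"ty":-0.019,"tz":0,"wx":0,"wy":0,"wz":-0.236,"hand":0.5},
    {"tx":-0.02,"ty":-0.019,"tz":0,"wx":0,"wy":0,"wz":-0.236,"hand":0.5},
    {"tx":-0.02,"ty":-0.019,"tz":0,"wx":0,"wy":0,"wz":-0.236,"hand":0.5},
    {"tx":-0.02,"ty":-0.019,"tz":0,"wx":0,"wy":0,"wz":-0.236,"hand":0.5}
  ]
}}

```text
t: 9.98
tcp_pos: [0.4608, 0.0958, 0.3532]
tcp_rot: [-3.14, 0.002, 1.019]
contact_force: [-0.6, -1.0, 0.2]
opening: 0.0642
```

{"method": "move_arm", "body": {
  "deltas": [
    {"tx":0,"ty":0,"tz":0,"wx":0,"wy":0,"wz":-0.236,"hand":0.5},
    {"tx":0,"ty":0,"tz":0,"wx":0,"wy":0,"wz":-0.236,"hand":0.5},
    {"tx":0,"ty":0,"tz":0,"wx":0,"wy":0,"wz":-0.236,"hand":0.5},
    {"tx":0,"ty":0,"tz":0,"wx":0,"wy":0,"wz":-0.236,"hand":0.5},
    {"tx":0,"ty":0,"tz":0,"wx":0,"wy":0,"wz":-0.236,"hand":0.5},
    {"tx":0,"ty":0,"tz":0,"wx":0,"wy":0,"wz":-0.236,"hand":0.5},
    {"tx":0,"ty":0,"tz":0,"wx":0,"wy":0,"wz":-0.236,"hand":0.5},
    {"tx":0,"ty":0,"tz":0,"wx":0,"wy":0,"wz":-0.236,"hand":0.5},
    {"tx":0,"ty":0,"tz":0,"wx":0,"wy":0,"wz":-0.236,"hand":0.5},
    {"tx":0,"ty":0,"tz":0,"wx":0,"wy":0,"wz":-0.236,"hand":0.5},
    {"tx":0,"ty":0,"tz":0,"wx":0,"wy":0,"wz":0,"hand":0.5}
  ]
}}

```text
t: 10.9
tcp_pos: [0.4613, 0.0965, 0.3533]
tcp_rot: [3.14, 0.001, -0.212]
contact_force: [0.6, 0.3, -0.6]
opening: 0.0641
```

Run:
```python
from h import *
s=observe();print(s['tcp_pos'],np.degrees(s['tcp_rot']),s['qpos'],s['opening'])
c=look("wrist","w5.png")
for o in handsets(c,scale=8): print(*o)
```

```text
[0.4612826  0.09650871 0.35327563] [ 1.79891994e+02  8.45252737e-02 -1.21424892e+01] [-0.30749772  0.35647988  0.00608659  2.21261643 -0.00222093  0.57471471
 -2.08264732] 0.06410953996298276
red [437. 134.] [0.4618 0.0073] [118.  40.] -1.8 0.039
red [324. 291.] [0.4448 0.0927] [119.  37.] 166.6 0.042
```

View pics/w5.png

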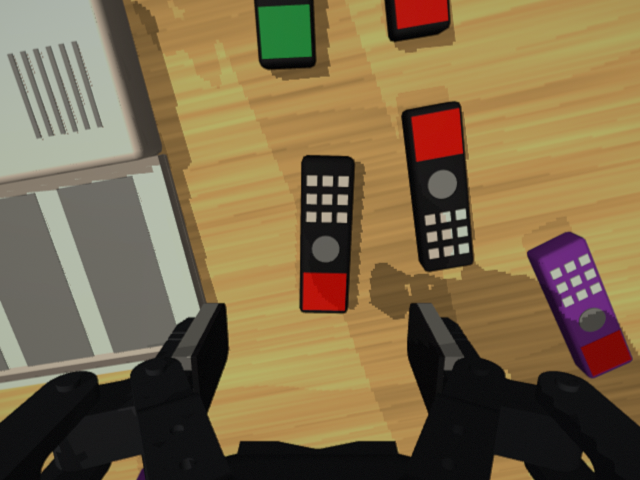

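{"method": "move_arm", "body": {
  "deltas": [
    {"tx":-0.036,"ty":-0.009,"tz":-0.02,"wx":0,"wy":0,"wz":-0.04,"hand":0.5},
    {"tx":0,"ty":0,"tz":-0.07,"wx":0,"wy":0,"wz":0,"hand":0.5},
    {"tx":0,"ty":0,"tz":-0.07,"wx":0,"wy":0,"wz":0,"hand":0.5},
    {"tx":0,"ty":0,"tz":-0.07,"wx":0,"wy":0,"wz":0,"hand":0.5},
    {"tx":0,"ty":0,"tz":-0.06,"wx":0,"wy":0,"wz":0,"hand":0.5},
    {"tx":0,"ty":0,"tz":-0.04,"wx":0,"wy":0,"wz":0,"hand":0.5},
    {"tx":0,"ty":0,"tz":-0.02,"wx":0,"wy":0,"wz":0,"hand":0.5},
    {"tx":0,"ty":0,"tz":0,"wx":0,"wy":0,"wz":0,"hand":0.5}
  ]
}}

```text
t: 11.62
tcp_pos: [0.4432, 0.092, 0.1772]
tcp_rot: [3.14, 0.004, -0.228]
contact_force: [0.1, 0.1, -0.5]
opening: 0.0642
```

{"method": "move_arm", "body": {
  "deltas": [
    {"tx":0,"ty":0,"tz":0,"wx":0,"wy":0,"wz":0,"hand":-1},
    {"tx":0,"ty":0,"tz":0,"wx":0,"wy":0,"wz":0,"hand":-1},
    {"tx":0,"ty":0,"tz":0,"wx":0,"wy":0,"wz":0,"hand":-1},
    {"tx":0,"ty":0,"tz":0,"wx":0,"wy":0,"wz":0,"hand":-1},
    {"tx":0,"ty":0,"tz":0,"wx":0,"wy":0,"wz":0,"hand":-1}
  ],
  "squeeze": 50
}}

```text
t: 12.03
tcp_pos: [0.4441, 0.0923, 0.1805]
tcp_rot: [-3.14, -0.002, -0.23]
contact_force: [-0.4, -0.5, 8.3]
opening: 0.0372
```

{"method": "move_arm", "body": {
  "deltas": [
    {"tx":0,"ty":0,"tz":0.05,"wx":0,"wy":0,"wz":0,"hand":-1},
    {"tx":0,"ty":0,"tz":0.07,"wx":0,"wy":0,"wz":0,"hand":-1},
    {"tx":0,"ty":0,"tz":0.07,"wx":0,"wy":0,"wz":0,"hand":-1},
    {"tx":0.003,"ty":0.078,"tz":0,"wx":0,"wy":0,"wz":0.044,"hand":-1},
    {"tx":0.003,"ty":0.078,"tz":0,"wx":0,"wy":0,"wz":0.044,"hand":-1},
    {"tx":0.003,"ty":0.078,"tz":0,"wx":0,"wy":0,"wz":0.044,"hand":-1},
    {"tx":0.003,"ty":0.078,"tz":0,"wx":0,"wy":0,"wz":0.044,"hand":-1},
    {"tx":0.003,"ty":0.078,"tz":0,"wx":0,"wy":0,"wz":0.044,"hand":-1},
    {"tx":0.003,"ty":0.078,"tz":0,"wx":0,"wy":0,"wz":0.044,"hand":-1},
    {"tx":0.003,"ty":0.078,"tz":0,"wx":0,"wy":0,"wz":0.044,"hand":-1},
    {"tx":0.003,"ty":0.078,"tz":0,"wx":0,"wy":0,"wz":0.044,"hand":-1},
    {"tx":0,"ty":0,"tz":0,"wx":0,"wy":0,"wz":0,"hand":-1}
  ]
}}

```text
t: 13.03
tcp_pos: [0.454, 0.4146, 0.2755]
tcp_rot: [-3.13, -0.003, -0.034]
contact_force: [-0.9, 1.9, -1.0]
opening: 0.0368
```

Run:
```python
from h import *
s=observe();print(s['tcp_pos'],np.degrees(s['tcp_rot']),s['qpos'],s['opening'])
c=look("wrist","w6.png")
```

```text
[0.45398247 0.41461795 0.27554874] [-179.30746247   -0.18493926   -1.97300419] [-0.8155229   0.61901896  0.00423659  1.95494001 -0.0152394   0.55649819
 -2.40440325] 0.03683092505297904
```

View pics/w6.png

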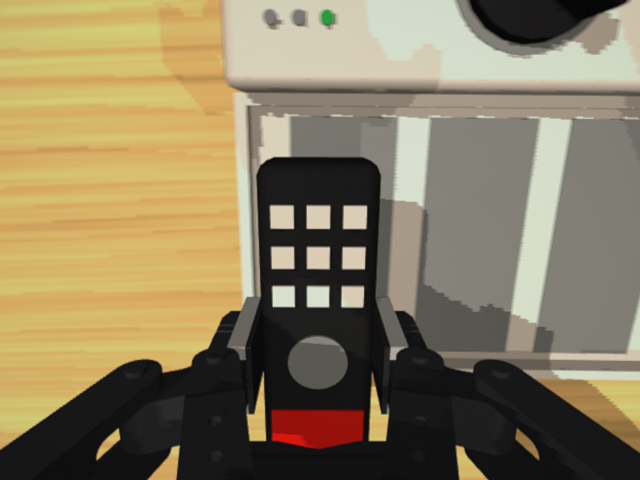

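{"method": "move_arm", "body": {
  "deltas": [
    {"tx":0,"ty":0,"tz":-0.05,"wx":0,"wy":0,"wz":0,"hand":-1},
    {"tx":0,"ty":0,"tz":-0.05,"wx":0,"wy":0,"wz":0,"hand":-1},
    {"tx":0,"ty":0,"tz":-0.03,"wx":0,"wy":0,"wz":0,"hand":-1},
    {"tx":0,"ty":0,"tz":0,"wx":0,"wy":0,"wz":0,"hand":-1},
    {"tx":0,"ty":0,"tz":0,"wx":0,"wy":0,"wz":0,"hand":-1}
  ]
}}

```text
t: 13.5
tcp_pos: [0.4555, 0.4028, 0.2088]
tcp_rot: [3.139, 0.001, -0.047]
contact_force: [0.1, -1.0, -1.1]
opening: 0.0368
```

{"method": "move_arm", "body": {
  "deltas": [
    {"tx":0,"ty":0.002,"tz":-0.02,"wx":0,"wy":0,"wz":0,"hand":-1},
    {"tx":0,"ty":0,"tz":-0.02,"wx":0,"wy":0,"wz":0,"hand":-1},
    {"tx":0,"ty":0,"tz":0,"wx":0,"wy":0,"wz":0,"hand":-1},
    {"tx":0,"ty":0,"tz":0,"wx":0,"wy":0,"wz":0,"hand":-1}
  ]
}}

```text
t: 13.83
tcp_pos: [0.4558, 0.4052, 0.1892]
tcp_rot: [3.141, 0.0, -0.046]
contact_force: [-0.4, -0.4, -1.6]
opening: 0.0367
```

{"method": "move_arm", "body": {
  "deltas": [
    {"tx":0,"ty":0,"tz":0,"wx":0,"wy":0,"wz":0,"hand":0.2},
    {"tx":0,"ty":0,"tz":0,"wx":0,"wy":0,"wz":0,"hand":0.2},
    {"tx":0,"ty":0,"tz":0,"wx":0,"wy":0,"wz":0,"hand":0.2},
    {"tx":0,"ty":0,"tz":0,"wx":0,"wy":0,"wz":0,"hand":0.2},
    {"tx":0,"ty":0,"tz":0.06,"wx":0,"wy":0,"wz":0,"hand":0.2},
    {"tx":0,"ty":0,"tz":0.07,"wx":0,"wy":0,"wz":0,"hand":0.2},
    {"tx":0,"ty":0,"tz":0.07,"wx":0,"wy":0,"wz":0,"hand":0.2}
  ]
}}

```text
t: 14.42
tcp_pos: [0.4553, 0.4048, 0.2896]
tcp_rot: [3.14, 0.002, -0.046]
contact_force: [0.5, 1.0, -0.2]
opening: 0.0513
```

Run:
```python
from h import *
s=observe();print(s['tcp_pos'],np.degrees(s['tcp_rot']),s['opening'])
c=look("wrist","w7.png")
c=look("top","t7.png")
for o in handsets(c): print(*o)
```

```text
[0.45533535 0.40484577 0.28960861] [ 1.79893319e+02  9.85943790e-02 -2.61877305e+00] 0.05126834244828471
red [475. 160.] [ 0.6451 -0.4628] [119.  40.] -1.3 0.046
red [285. 223.] [ 6.225e-01 -4.000e-04] [122.  38.] 177.1 0.036
red [288. 258.] [0.4592 0.0044] [120.  38.] -2.0 0.042
green [248. 228.] [0.6213 0.0814] [122.  39.] 170.4 0.036
```

View pics/w7.png

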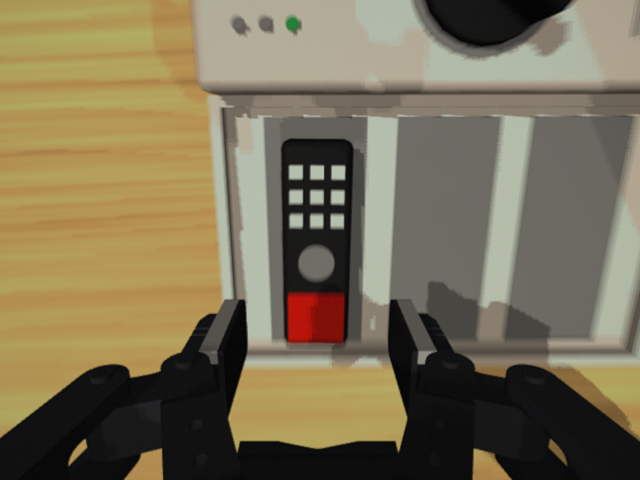

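View pics/t7.png

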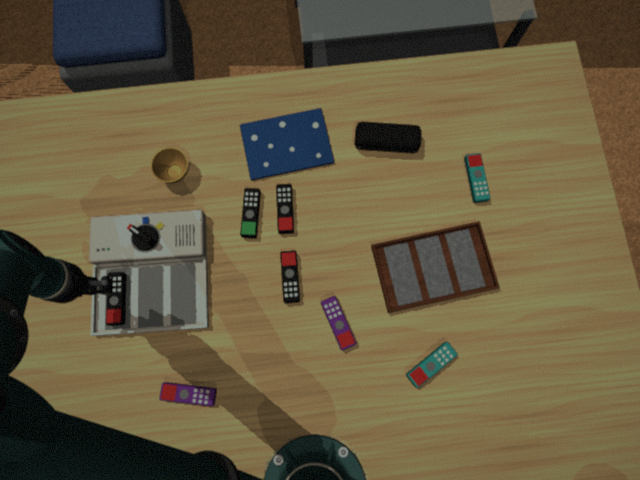

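{"method": "move_arm", "body": {
  "deltas": [
    {"tx":0.005,"ty":-0.08,"tz":0.02,"wx":0,"wy":0,"wz":0.02,"hand":0.5},
    {"tx":0.005,"ty":-0.08,"tz":0.02,"wx":0,"wy":0,"wz":0,"hand":0.5},
    {"tx":0,"ty":-0.08,"tz":0.02,"wx":0,"wy":0,"wz":0,"hand":0.5},
    {"tx":0,"ty":-0.08,"tz":0,"wx":0,"wy":0,"wz":0,"hand":0.5},
    {"tx":0,"ty":-0.08,"tz":0,"wx":0,"wy":0,"wz":0,"hand":0.5},
    {"tx":0,"ty":-0.08,"tz":0,"wx":0,"wy":0,"wz":0,"hand":0.5},
    {"tx":0,"ty":-0.08,"tz":0,"wx":0,"wy":0,"wz":0,"hand":0.5},
    {"tx":0,"ty":-0.08,"tz":0,"wx":0,"wy":0,"wz":0,"hand":0.5},
    {"tx":0,"ty":-0.08,"tz":0,"wx":0,"wy":0,"wz":0,"hand":0.5},
    {"tx":0,"ty":-0.08,"tz":0,"wx":0,"wy":0,"wz":0,"hand":0.5},
    {"tx":0,"ty":0,"tz":0,"wx":0,"wy":0,"wz":0,"hand":0.5},
    {"tx":0,"ty":0,"tz":0,"wx":0,"wy":0,"wz":0,"hand":0.5}
  ]
}}

```text
t: 15.52
tcp_pos: [0.4603, 0.002, 0.3191]
tcp_rot: [3.141, 0.0, -0.043]
contact_force: [0.3, 0.2, -0.4]
opening: 0.0642
```

Run:
```python
from h import *
s=observe();print(s['tcp_pos'],np.degrees(s['tcp_rot']),s['opening'])
c=look("wrist","w8.png")
for o in handsets(c,scale=8): print(*o)
```

```text
[0.46031634 0.00196667 0.31906155] [ 1.79939437e+02  2.83354471e-02 -2.44223927e+00] 0.06416155297836054
red [310. 167.] [0.4618 0.0051] [118.  37.] -1.9 0.039
```

View pics/w8.png

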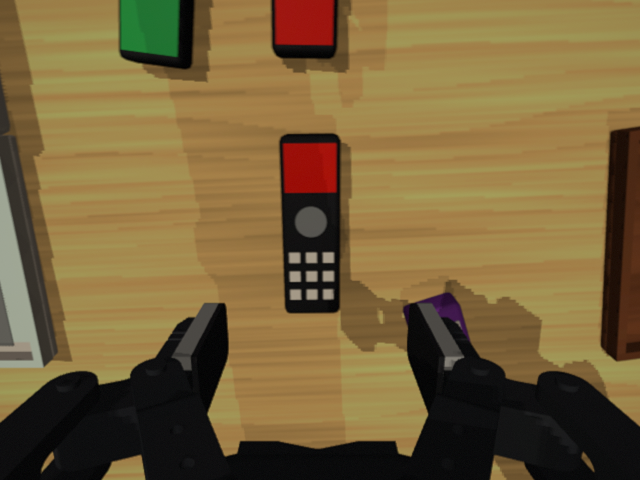

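{"method": "move_arm", "body": {
  "deltas": [
    {"tx":0,"ty":0.006,"tz":-0.02,"wx":0,"wy":0,"wz":0.01,"hand":0.5},
    {"tx":0,"ty":0,"tz":-0.07,"wx":0,"wy":0,"wz":0,"hand":0.5},
    {"tx":0,"ty":0,"tz":-0.07,"wx":0,"wy":0,"wz":0,"hand":0.5},
    {"tx":0,"ty":0,"tz":-0.06,"wx":0,"wy":0,"wz":0,"hand":0.5},
    {"tx":0,"ty":0,"tz":-0.04,"wx":0,"wy":0,"wz":0,"hand":0.5},
    {"tx":0,"ty":0,"tz":-0.02,"wx":0,"wy":0,"wz":0,"hand":0.5},
    {"tx":0,"ty":0,"tz":0,"wx":0,"wy":0,"wz":0,"hand":0.5}
  ]
}}

```text
t: 16.15
tcp_pos: [0.4604, 0.01, 0.1773]
tcp_rot: [-3.141, 0.004, -0.027]
contact_force: [0.4, -0.5, 0.3]
opening: 0.0636
```

{"method": "move_arm", "body": {
  "deltas": [
    {"tx":0,"ty":0,"tz":0,"wx":0,"wy":0,"wz":0,"hand":-1},
    {"tx":0,"ty":0,"tz":0,"wx":0,"wy":0,"wz":0,"hand":-1},
    {"tx":0,"ty":0,"tz":0,"wx":0,"wy":0,"wz":0,"hand":-1},
    {"tx":0,"ty":0,"tz":0,"wx":0,"wy":0,"wz":0,"hand":-1},
    {"tx":0,"ty":0,"tz":0,"wx":0,"wy":0,"wz":0,"hand":-1}
  ]
}}

```text
t: 16.57
tcp_pos: [0.4611, 0.0083, 0.1805]
tcp_rot: [-3.141, -0.003, -0.03]
contact_force: [-0.6, 0.7, 7.5]
opening: 0.0369
```

{"method": "move_arm", "body": {
  "deltas": [
    {"tx":0,"ty":0,"tz":0.05,"wx":0,"wy":0,"wz":0,"hand":-1},
    {"tx":0,"ty":0,"tz":0.06,"wx":0,"wy":0,"wz":0,"hand":-1},
    {"tx":0,"ty":0,"tz":0.06,"wx":0,"wy":0,"wz":0,"hand":-1},
    {"tx":-0.002,"ty":0.08,"tz":0,"wx":0,"wy":0,"wz":-0.01,"hand":-1},
    {"tx":-0.002,"ty":0.08,"tz":0,"wx":0,"wy":0,"wz":-0.01,"hand":-1},
    {"tx":-0.002,"ty":0.08,"tz":0,"wx":0,"wy":0,"wz":0,"hand":-1},
    {"tx":-0.002,"ty":0.08,"tz":0,"wx":0,"wy":0,"wz":0,"hand":-1},
    {"tx":-0.002,"ty":0.08,"tz":0,"wx":0,"wy":0,"wz":0,"hand":-1},
    {"tx":-0.002,"ty":0.08,"tz":0,"wx":0,"wy":0,"wz":0,"hand":-1},
    {"tx":-0.002,"ty":0.08,"tz":0,"wx":0,"wy":0,"wz":0,"hand":-1},
    {"tx":-0.002,"ty":0.08,"tz":0,"wx":0,"wy":0,"wz":0,"hand":-1},
    {"tx":0,"ty":0,"tz":-0.02,"wx":0,"wy":0,"wz":0,"hand":-1}
  ]
}}

```text
t: 17.57
tcp_pos: [0.4519, 0.3397, 0.2565]
tcp_rot: [-3.128, -0.006, -0.028]
contact_force: [0.4, 1.4, -1.5]
opening: 0.0365
```

{"method": "move_arm", "body": {
  "deltas": [
    {"tx":0,"ty":0,"tz":-0.04,"wx":0,"wy":0,"wz":0,"hand":-1},
    {"tx":0,"ty":0,"tz":-0.04,"wx":0,"wy":0,"wz":0,"hand":-1},
    {"tx":0,"ty":0,"tz":0,"wx":0,"wy":0,"wz":0,"hand":-1},
    {"tx":0,"ty":0,"tz":0,"wx":0,"wy":0,"wz":0,"hand":-1}
  ]
}}

```text
t: 17.9
tcp_pos: [0.4522, 0.3275, 0.2138]
tcp_rot: [3.14, 0.002, -0.041]
contact_force: [-0.2, 0.8, -1.7]
opening: 0.0368
```

Run:
```python
from h import *
s=observe();print(s['tcp_pos'],np.degrees(s['tcp_rot']),s['opening'])
c=look("wrist","w9.png")
```

```text
[0.4522418  0.32749738 0.21376662] [ 1.79907677e+02  1.07355614e-01 -2.33661189e+00] 0.03679002703643387
```

View pics/w9.png

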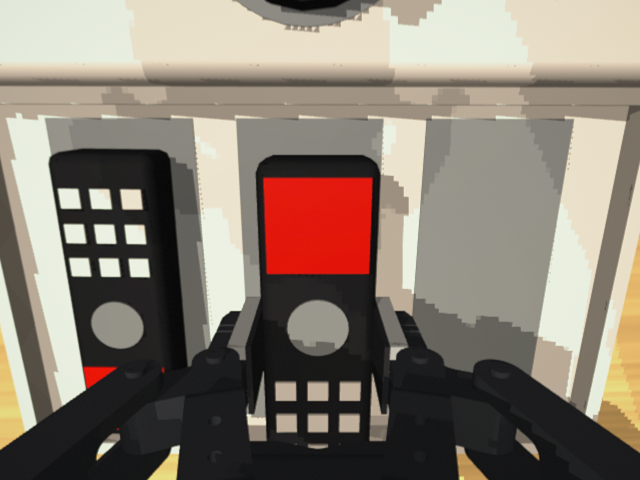

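The handset is held level over the middle pad, with the first handset in the left place.

{"method": "move_arm", "body": {
  "deltas": [
    {"tx":0,"ty":0.002,"tz":-0.025,"wx":0,"wy":0,"wz":0,"hand":-1},
    {"tx":0,"ty":0,"tz":-0.024,"wx":0,"wy":0,"wz":0,"hand":-1},
    {"tx":0,"ty":0,"tz":0,"wx":0,"wy":0,"wz":0,"hand":-1},
    {"tx":0,"ty":0,"tz":0,"wx":0,"wy":0,"wz":0,"hand":-1}
  ]
}}

```text
t: 18.28
tcp_pos: [0.4527, 0.329, 0.1892]
tcp_rot: [3.141, 0.001, -0.041]
contact_force: [-0.3, -1.1, -1.7]
opening: 0.0367
```

{"method": "move_arm", "body": {
  "deltas": [
    {"tx":0,"ty":0,"tz":0,"wx":0,"wy":0,"wz":0,"hand":0.2},
    {"tx":0,"ty":0,"tz":0,"wx":0,"wy":0,"wz":0,"hand":0.2},
    {"tx":0,"ty":0,"tz":0,"wx":0,"wy":0,"wz":0,"hand":0.2},
    {"tx":0,"ty":0,"tz":0,"wx":0,"wy":0,"wz":0,"hand":0.2},
    {"tx":0,"ty":0,"tz":0.06,"wx":0,"wy":0,"wz":0,"hand":0.2},
    {"tx":0,"ty":0,"tz":0.07,"wx":0,"wy":0,"wz":0,"hand":0.2},
    {"tx":0,"ty":0,"tz":0.07,"wx":0,"wy":0,"wz":0,"hand":0.2},
    {"tx":0,"ty":0,"tz":0.04,"wx":0,"wy":0,"wz":0,"hand":0.2}
  ]
}}

```text
t: 18.95
tcp_pos: [0.4533, 0.3295, 0.3131]
tcp_rot: [-3.139, -0.003, -0.041]
contact_force: [-0.8, 0.8, 0.2]
opening: 0.0511
```

Run:
```python
from h import *
s=observe();print(s['tcp_pos'],np.degrees(s['tcp_rot']),s['opening'])
c=look("wrist","w10.png")
c=look("top","t10.png")
for o in handsets(c): print(*o)
```

```text
[0.45333314 0.32945244 0.31308601] [-1.79839138e+02 -1.79545811e-01 -2.33955025e+00] 0.05109898399911964
red [475. 160.] [ 0.6448 -0.4638] [119.  40.] 0.5 0.046
red [285. 223.] [ 6.224e-01 -4.000e-04] [121.  38.] 177.1 0.036
green [248. 228.] [0.6212 0.0815] [122.  39.] 170.4 0.036
```

View pics/w10.png

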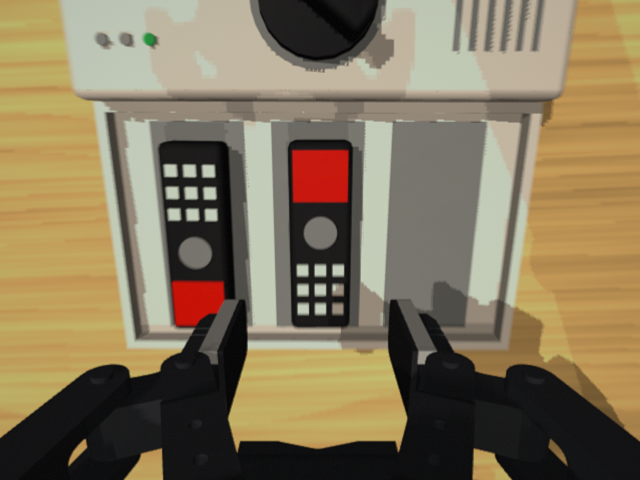

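{"method": "move_arm", "body": {
  "deltas": [
    {"tx":0.038,"ty":-0.073,"tz":0,"wx":0,"wy":0,"wz":0,"hand":0.5},
    {"tx":0.038,"ty":-0.073,"tz":0,"wx":0,"wy":0,"wz":0,"hand":0.5},
    {"tx":0.038,"ty":-0.073,"tz":0,"wx":0,"wy":0,"wz":0,"hand":0.5},
    {"tx":0.038,"ty":-0.073,"tz":0,"wx":0,"wy":0,"wz":0,"hand":0.5},
    {"tx":0.038,"ty":-0.073,"tz":0,"wx":0,"wy":0,"wz":0,"hand":0.5},
    {"tx":0.038,"ty":-0.073,"tz":0,"wx":0,"wy":0,"wz":0,"hand":0.5},
    {"tx":0.038,"ty":-0.073,"tz":0,"wx":0,"wy":0,"wz":0,"hand":0.5},
    {"tx":0.038,"ty":-0.073,"tz":0,"wx":0,"wy":0,"wz":0,"hand":0.5},
    {"tx":0.038,"ty":-0.073,"tz":0,"wx":0,"wy":0,"wz":0,"hand":0.5},
    {"tx":0,"ty":0,"tz":0,"wx":0,"wy":0,"wz":0,"hand":0.5},
    {"tx":0,"ty":0,"tz":0,"wx":0,"wy":0,"wz":0,"hand":0.5}
  ]
}}

```text
t: 19.97
tcp_pos: [0.6242, -0.0036, 0.3085]
tcp_rot: [3.14, 0.001, -0.048]
contact_force: [-0.3, 1.2, -0.3]
opening: 0.0638
```

Run:
```python
from h import *
s=observe();print(s['tcp_pos'],np.degrees(s['tcp_rot']),s['opening'],s['qpos'])
c=look("wrist","w11.png")
for o in handsets(c,scale=8): print(*o)
```

```text
[ 0.62417592 -0.00363827  0.30854018] [ 1.79883595e+02  5.07908529e-02 -2.73573103e+00] 0.06377227146375333 [-0.09624497  0.5837901   0.04144915  1.91494616 -0.03481652  0.64464589
 -1.65234008]
red [307. 293.] [0.6263 0.001 ] [118.  36.] 176.7 0.041
```

View pics/w11.png

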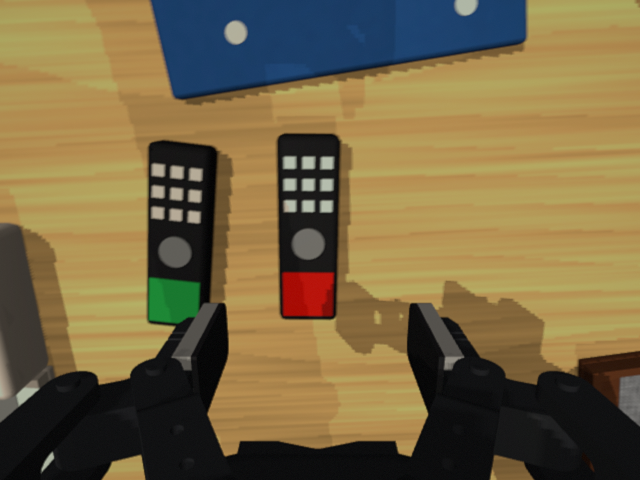

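{"method": "move_arm", "body": {
  "deltas": [
    {"tx":0.001,"ty":0.002,"tz":-0.02,"wx":0,"wy":0,"wz":0,"hand":0.4},
    {"tx":0,"ty":0,"tz":-0.07,"wx":0,"wy":0,"wz":0,"hand":0.4},
    {"tx":0,"ty":0,"tz":-0.06,"wx":0,"wy":0,"wz":0,"hand":0.4},
    {"tx":0,"ty":0,"tz":-0.05,"wx":0,"wy":0,"wz":0,"hand":0.4},
    {"tx":0,"ty":0,"tz":0,"wx":0,"wy":0,"wz":0,"hand":0.4}
  ]
}}

```text
t: 20.43
tcp_pos: [0.6208, 0.0045, 0.2041]
tcp_rot: [-3.141, 0.011, -0.036]
contact_force: [-1.1, 0.9, -1.0]
opening: 0.0598
```

{"method": "move_arm", "body": {
  "deltas": [
    {"tx":0.002,"ty":-0.004,"tz":-0.02,"wx":0,"wy":0,"wz":-0.02,"hand":0.4},
    {"tx":0,"ty":0,"tz":-0.03,"wx":0,"wy":0,"wz":0,"hand":0.4},
    {"tx":0,"ty":0,"tz":0,"wx":0,"wy":0,"wz":0,"hand":0.4},
    {"tx":0,"ty":0,"tz":0,"wx":0,"wy":0,"wz":0,"hand":0.4}
  ]
}}

```text
t: 20.77
tcp_pos: [0.6253, 0.0003, 0.1851]
tcp_rot: [-3.141, -0.0, -0.05]
contact_force: [-0.2, -0.4, 0.8]
opening: 0.0598
```

{"method": "move_arm", "body": {
  "deltas": [
    {"tx":0,"ty":0,"tz":0,"wx":0,"wy":0,"wz":0,"hand":-1},
    {"tx":0,"ty":0,"tz":0,"wx":0,"wy":0,"wz":0,"hand":-1},
    {"tx":0,"ty":0,"tz":0,"wx":0,"wy":0,"wz":0,"hand":-1},
    {"tx":0,"ty":0,"tz":0,"wx":0,"wy":0,"wz":0,"hand":-1},
    {"tx":0,"ty":0,"tz":0,"wx":0,"wy":0,"wz":0,"hand":-1}
  ]
}}

```text
t: 21.18
tcp_pos: [0.626, -0.0001, 0.1864]
tcp_rot: [-3.141, -0.003, -0.051]
contact_force: [-1.2, 1.2, 5.9]
opening: 0.0366
```

{"method": "move_arm", "body": {
  "deltas": [
    {"tx":0,"ty":0,"tz":0,"wx":0,"wy":0,"wz":0,"hand":0.4},
    {"tx":0,"ty":0,"tz":0,"wx":0,"wy":0,"wz":0,"hand":0.4},
    {"tx":0,"ty":0,"tz":0,"wx":0,"wy":0,"wz":0,"hand":0.4},
    {"tx":0,"ty":0,"tz":-0.017,"wx":0,"wy":0,"wz":0,"hand":0.4},
    {"tx":0,"ty":0,"tz":0,"wx":0,"wy":0,"wz":0,"hand":0.4},
    {"tx":0,"ty":0,"tz":0,"wx":0,"wy":0,"wz":0,"hand":0.4}
  ]
}}

```text
t: 21.68
tcp_pos: [0.6247, -0.0004, 0.1753]
tcp_rot: [3.141, 0.002, -0.051]
contact_force: [0.5, -1.2, -0.8]
opening: 0.0594
```

{"method": "move_arm", "body": {
  "deltas": [
    {"tx":0,"ty":0,"tz":0,"wx":0,"wy":0,"wz":0,"hand":-1},
    {"tx":0,"ty":0,"tz":0,"wx":0,"wy":0,"wz":0,"hand":-1},
    {"tx":0,"ty":0,"tz":0,"wx":0,"wy":0,"wz":0,"hand":-1},
    {"tx":0,"ty":0,"tz":0,"wx":0,"wy":0,"wz":0,"hand":-1},
    {"tx":0,"ty":0,"tz":0,"wx":0,"wy":0,"wz":0,"hand":-1}
  ]
}}

```text
t: 22.1
tcp_pos: [0.6253, -0.0003, 0.1763]
tcp_rot: [-3.142, -0.0, -0.051]
contact_force: [0.5, -0.6, -0.6]
opening: 0.0375
```

{"method": "move_arm", "body": {
  "deltas": [
    {"tx":0,"ty":0,"tz":0.06,"wx":0,"wy":0,"wz":0,"hand":-1},
    {"tx":0,"ty":0,"tz":0.07,"wx":0,"wy":0,"wz":0,"hand":-1},
    {"tx":0,"ty":0,"tz":0.06,"wx":0,"wy":0,"wz":0,"hand":-1},
    {"tx":-0.044,"ty":0.0636,"tz":0,"wx":0,"wy":0,"wz":0,"hand":-1},
    {"tx":-0.044,"ty":0.0636,"tz":0,"wx":0,"wy":0,"wz":0,"hand":-1},
    {"tx":-0.044,"ty":0.0636,"tz":0,"wx":0,"wy":0,"wz":0,"hand":-1},
    {"tx":-0.044,"ty":0.0636,"tz":0,"wx":0,"wy":0,"wz":0,"hand":-1},
    {"tx":-0.044,"ty":0.0636,"tz":0,"wx":0,"wy":0,"wz":0,"hand":-1},
    {"tx":-0.044,"ty":0.0636,"tz":0,"wx":0,"wy":0,"wz":0,"hand":-1},
    {"tx":-0.044,"ty":0.0636,"tz":0,"wx":0,"wy":0,"wz":0,"hand":-1},
    {"tx":-0.044,"ty":0.0636,"tz":0,"wx":0,"wy":0,"wz":0.01,"hand":-1},
    {"tx":0,"ty":0,"tz":0,"wx":0,"wy":0,"wz":0,"hand":-1}
  ]
}}

```text
t: 23.1
tcp_pos: [0.4437, 0.2621, 0.2709]
tcp_rot: [-3.138, 0.004, -0.031]
contact_force: [0.4, 0.5, -0.9]
opening: 0.037
```

{"method": "move_arm", "body": {
  "deltas": [
    {"tx":0,"ty":0,"tz":-0.04,"wx":0,"wy":0,"wz":0,"hand":-1},
    {"tx":0,"ty":0,"tz":-0.06,"wx":0,"wy":0,"wz":0,"hand":-1},
    {"tx":0,"ty":0,"tz":0,"wx":0,"wy":0,"wz":0,"hand":-1},
    {"tx":0,"ty":0,"tz":0,"wx":0,"wy":0,"wz":0,"hand":-1}
  ]
}}

```text
t: 23.43
tcp_pos: [0.4487, 0.2536, 0.2203]
tcp_rot: [3.139, 0.003, -0.046]
contact_force: [0.5, -0.9, -1.1]
opening: 0.0369
```

Run:
```python
from h import *
s=observe();print(s['tcp_pos'],np.degrees(s['tcp_rot']),s['opening'])
c=look("wrist","w12.png")
```

```text
[0.4486678  0.25356144 0.22027228] [179.86671846   0.18661971  -2.62624897] 0.03690761150500591
```

View pics/w12.png

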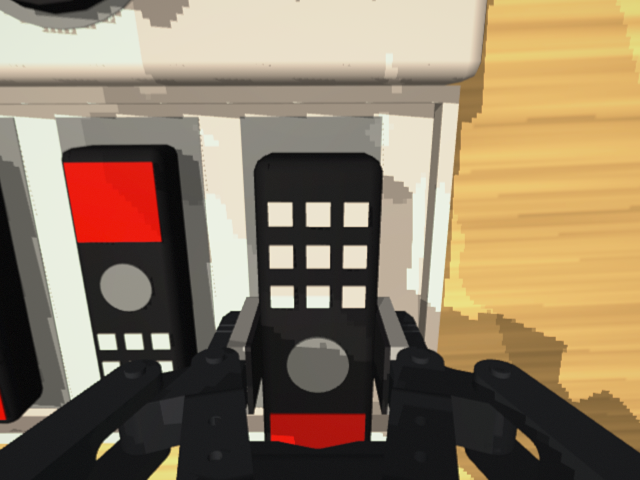

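The third red handset is held level over the right pad. Lowering.

{"method": "move_arm", "body": {
  "deltas": [
    {"tx":0,"ty":0.001,"tz":-0.04,"wx":0,"wy":0,"wz":0,"hand":-1},
    {"tx":0,"ty":0,"tz":-0.027,"wx":0,"wy":0,"wz":0,"hand":-1},
    {"tx":0,"ty":0,"tz":0,"wx":0,"wy":0,"wz":0,"hand":-1},
    {"tx":0,"ty":0,"tz":0,"wx":0,"wy":0,"wz":0,"hand":-1}
  ]
}}

```text
t: 23.82
tcp_pos: [0.4497, 0.2543, 0.1886]
tcp_rot: [-3.141, -0.001, -0.047]
contact_force: [0.2, -0.0, -1.1]
opening: 0.0367
```

{"method": "move_arm", "body": {
  "deltas": [
    {"tx":0,"ty":0,"tz":0,"wx":0,"wy":0,"wz":0,"hand":0.2},
    {"tx":0,"ty":0,"tz":0,"wx":0,"wy":0,"wz":0,"hand":0.2},
    {"tx":0,"ty":0,"tz":0,"wx":0,"wy":0,"wz":0,"hand":0.2},
    {"tx":0,"ty":0,"tz":0,"wx":0,"wy":0,"wz":0,"hand":0.2},
    {"tx":0,"ty":0,"tz":0.06,"wx":0,"wy":0,"wz":0,"hand":0.2},
    {"tx":0,"ty":0,"tz":0.07,"wx":0,"wy":0,"wz":0,"hand":0.2},
    {"tx":0,"ty":0,"tz":0.07,"wx":0,"wy":0,"wz":0,"hand":0.2},
    {"tx":0,"ty":0,"tz":0.04,"wx":0,"wy":0,"wz":0,"hand":0.2}
  ]
}}

```text
t: 24.48
tcp_pos: [0.4498, 0.2547, 0.311]
tcp_rot: [-3.139, -0.003, -0.046]
contact_force: [-0.3, 0.1, 0.5]
opening: 0.0512
```

Run:
```python
from h import *
s=observe();print(s['tcp_pos'],np.degrees(s['tcp_rot']),s['opening'])
c=look("wrist","w13.png")
c=look("top","t13.png")
for o in handsets(c): print(*o)
```

```text
[0.44975166 0.25472415 0.31103301] [-179.86017562   -0.18754436   -2.63920451] 0.05118451342579918
red [475. 160.] [ 0.645  -0.4628] [119.  40.] -1.3 0.046
green [248. 228.] [0.6212 0.0816] [122.  39.] 170.2 0.037
```

View pics/w13.png

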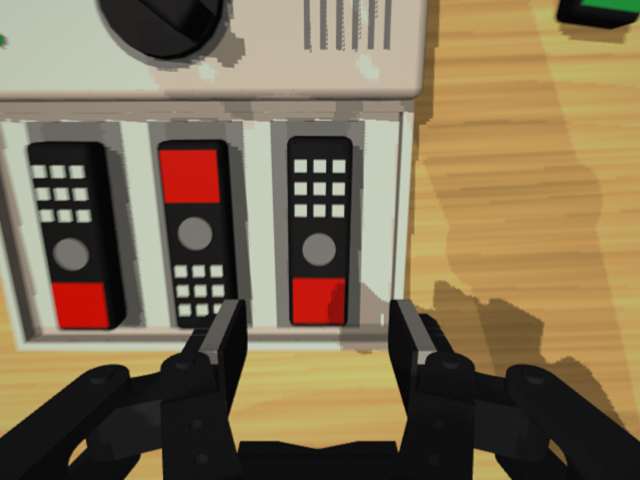

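View pics/t13.png

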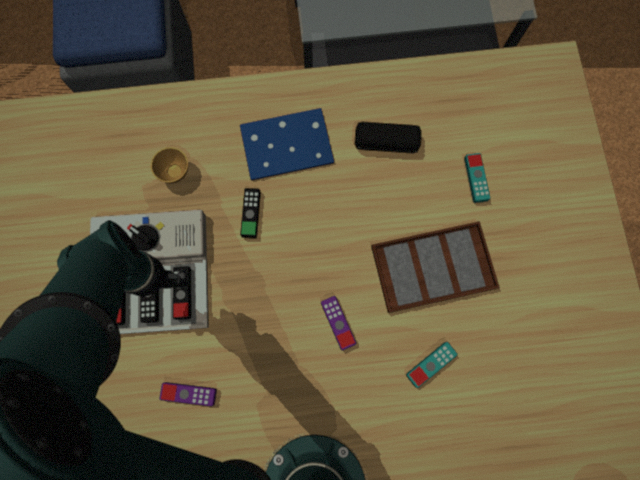

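{"method": "move_arm", "body": {
  "deltas": [
    {"tx":0.058,"ty":-0.057,"tz":0.01,"wx":0,"wy":0,"wz":-0.04,"hand":0.5},
    {"tx":0.058,"ty":-0.057,"tz":0.01,"wx":0,"wy":0,"wz":-0.04,"hand":0.5},
    {"tx":0.058,"ty":-0.057,"tz":0,"wx":0,"wy":0,"wz":-0.04,"hand":0.5},
    {"tx":0.058,"ty":-0.057,"tz":0,"wx":0,"wy":0,"wz":-0.04,"hand":0.5},
    {"tx":0.058,"ty":-0.057,"tz":0,"wx":0,"wy":0,"wz":-0.04,"hand":0.5},
    {"tx":0.058,"ty":-0.057,"tz":0,"wx":0,"wy":0,"wz":-0.04,"hand":0.5},
    {"tx":0,"ty":0,"tz":0,"wx":0,"wy":0,"wz":0,"hand":0.5},
    {"tx":0,"ty":0,"tz":0,"wx":0,"wy":0,"wz":0,"hand":0.5},
    {"tx":0,"ty":0,"tz":0,"wx":0,"wy":0,"wz":0,"hand":0.5}
  ]
}}

```text
t: 25.33
tcp_pos: [0.6225, 0.0837, 0.3164]
tcp_rot: [3.141, 0.003, -0.172]
contact_force: [-0.4, 1.0, 0.6]
opening: 0.0639
```

Run:
```python
from h import *
s=observe();print(s['tcp_pos'],np.degrees(s['tcp_rot']),s['opening'])
c=look("wrist","w14.png")
for o in handsets(c,scale=8): print(*o)
```

```text
[0.62248283 0.08369095 0.31642567] [ 1.79979821e+02  1.65538868e-01 -9.83872130e+00] 0.06390946438214476
green [317. 287.] [0.625  0.0831] [118.  37.] 170.4 0.041
```

View pics/w14.png

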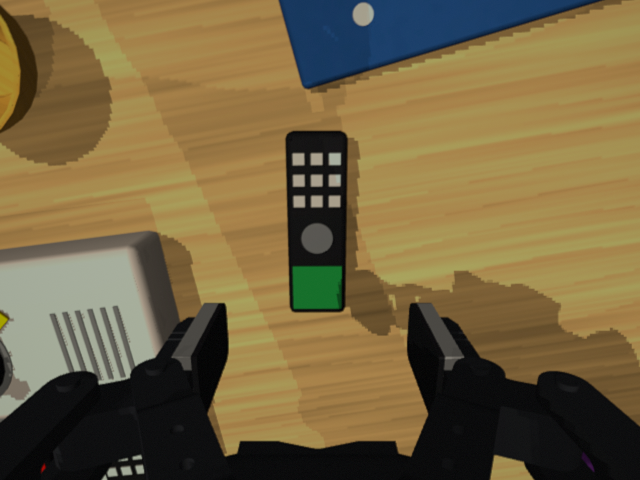

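The green-tagged handset is centred between the jaws. Descending to TCP z of about 0.177.

{"method": "move_arm", "body": {
  "deltas": [
    {"tx":0.002,"ty":0,"tz":-0.03,"wx":0,"wy":0,"wz":0,"hand":0.5},
    {"tx":0,"ty":0,"tz":-0.07,"wx":0,"wy":0,"wz":0,"hand":0.5},
    {"tx":0,"ty":0,"tz":-0.07,"wx":0,"wy":0,"wz":0,"hand":0.5},
    {"tx":0,"ty":0,"tz":-0.06,"wx":0,"wy":0,"wz":0,"hand":0.5},
    {"tx":0,"ty":0,"tz":-0.03,"wx":0,"wy":0,"wz":0,"hand":0.5},
    {"tx":0,"ty":0,"tz":-0.02,"wx":0,"wy":0,"wz":0,"hand":0.5},
    {"tx":0,"ty":0,"tz":0,"wx":0,"wy":0,"wz":0,"hand":0.5},
    {"tx":0,"ty":0,"tz":0,"wx":0,"wy":0,"wz":0,"hand":0.5}
  ]
}}

```text
t: 26.05
tcp_pos: [0.6238, 0.0847, 0.1778]
tcp_rot: [-3.141, 0.001, -0.17]
contact_force: [0.8, 0.0, 0.5]
opening: 0.0641
```

{"method": "move_arm", "body": {
  "deltas": [
    {"tx":0,"ty":0,"tz":0,"wx":0,"wy":0,"wz":0,"hand":-1},
    {"tx":0,"ty":0,"tz":0,"wx":0,"wy":0,"wz":0,"hand":-1},
    {"tx":0,"ty":0,"tz":0,"wx":0,"wy":0,"wz":0,"hand":-1},
    {"tx":0,"ty":0,"tz":0,"wx":0,"wy":0,"wz":0,"hand":-1},
    {"tx":0,"ty":0,"tz":0,"wx":0,"wy":0,"wz":0,"hand":-1}
  ]
}}

```text
t: 26.47
tcp_pos: [0.6251, 0.0838, 0.1795]
tcp_rot: [-3.14, -0.003, -0.171]
contact_force: [-0.0, 0.4, 6.8]
opening: 0.0369
```

{"method": "move_arm", "body": {
  "deltas": [
    {"tx":0,"ty":0,"tz":0.06,"wx":0,"wy":0,"wz":0,"hand":-1},
    {"tx":0,"ty":0,"tz":0.07,"wx":0,"wy":0,"wz":0,"hand":-1},
    {"tx":0,"ty":0,"tz":0.07,"wx":0,"wy":0,"wz":0,"hand":-1}
  ]
}}

```text
t: 26.72
tcp_pos: [0.6235, 0.0834, 0.2782]
tcp_rot: [3.141, 0.002, -0.172]
contact_force: [0.6, -0.0, -1.9]
opening: 0.0367
```

{"method": "move_arm", "body": {
  "deltas": [
    {"tx":-0.0295,"ty":-0.069,"tz":0,"wx":0,"wy":0,"wz":0.044,"hand":-1},
    {"tx":-0.0295,"ty":-0.069,"tz":0,"wx":0,"wy":0,"wz":0.044,"hand":-1},
    {"tx":-0.0295,"ty":-0.069,"tz":0,"wx":0,"wy":0,"wz":0.044,"hand":-1},
    {"tx":-0.0295,"ty":-0.069,"tz":0,"wx":0,"wy":0,"wz":0.044,"hand":-1},
    {"tx":-0.0295,"ty":-0.069,"tz":0,"wx":0,"wy":0,"wz":0.044,"hand":-1},
    {"tx":-0.0295,"ty":-0.069,"tz":0,"wx":0,"wy":0,"wz":0.044,"hand":-1},
    {"tx":-0.0295,"ty":-0.069,"tz":0,"wx":0,"wy":0,"wz":0.044,"hand":-1},
    {"tx":-0.0295,"ty":-0.069,"tz":0,"wx":0,"wy":0,"wz":0.044,"hand":-1},
    {"tx":-0.0295,"ty":-0.069,"tz":0,"wx":0,"wy":0,"wz":0.044,"hand":-1},
    {"tx":-0.0295,"ty":-0.069,"tz":0,"wx":0,"wy":0,"wz":0.044,"hand":-1},
    {"tx":-0.0295,"ty":-0.069,"tz":0,"wx":0,"wy":0,"wz":0.044,"hand":-1},
    {"tx":-0.0295,"ty":-0.069,"tz":0,"wx":0,"wy":0,"wz":0.044,"hand":-1}
  ]
}}

```text
t: 27.72
tcp_pos: [0.4459, -0.332, 0.278]
tcp_rot: [3.141, -0.0, 0.106]
contact_force: [0.9, -0.9, -0.7]
opening: 0.0368
```

{"method": "move_arm", "body": {
  "deltas": [
    {"tx":0,"ty":0,"tz":-0.04,"wx":0,"wy":0,"wz":0,"hand":-1},
    {"tx":0,"ty":0,"tz":-0.04,"wx":0,"wy":0,"wz":0,"hand":-1},
    {"tx":0,"ty":0,"tz":0,"wx":0,"wy":0,"wz":0,"hand":-1},
    {"tx":0,"ty":0,"tz":0,"wx":0,"wy":0,"wz":0,"hand":-1}
  ]
}}

```text
t: 28.05
tcp_pos: [0.4467, -0.3301, 0.2372]
tcp_rot: [-3.14, 0.002, 0.105]
contact_force: [-0.3, 0.5, -2.1]
opening: 0.0365
```

Run:
```python
from h import *
s=observe();print(s['tcp_pos'],np.degrees(s['tcp_rot']),s['opening'])
c=look("wrist","w15.png")
```

```text
[ 0.44665546 -0.33007492  0.23721939] [-1.79901546e+02  1.11623787e-01  6.01023277e+00] 0.03650811533806253
```

View pics/w15.png

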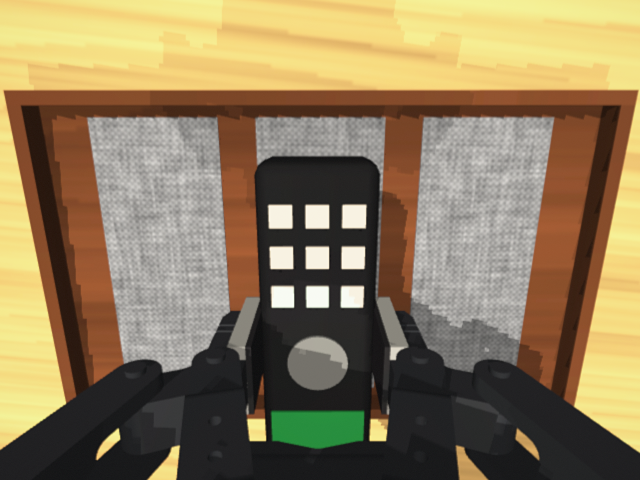

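The green handset is level over the middle felt. Lowering by 49 mm.

{"method": "move_arm", "body": {
  "deltas": [
    {"tx":0,"ty":0,"tz":-0.05,"wx":0,"wy":0,"wz":0,"hand":-1},
    {"tx":0,"ty":0,"tz":-0.03,"wx":0,"wy":0,"wz":0,"hand":-1},
    {"tx":0,"ty":0,"tz":-0.017,"wx":0,"wy":0,"wz":0,"hand":-1},
    {"tx":0,"ty":0,"tz":0,"wx":0,"wy":0,"wz":0,"hand":-1},
    {"tx":0,"ty":0,"tz":0,"wx":0,"wy":0,"wz":0,"hand":-1}
  ]
}}

```text
t: 28.52
tcp_pos: [0.4478, -0.3301, 0.1898]
tcp_rot: [3.141, -0.0, 0.106]
contact_force: [-1.2, -0.4, -0.6]
opening: 0.0369
```

{"method": "move_arm", "body": {
  "deltas": [
    {"tx":0,"ty":0,"tz":0,"wx":0,"wy":0,"wz":0,"hand":0.3},
    {"tx":0,"ty":0,"tz":0,"wx":0,"wy":0,"wz":0,"hand":0.3},
    {"tx":0,"ty":0,"tz":0,"wx":0,"wy":0,"wz":0,"hand":0.3},
    {"tx":0,"ty":0,"tz":0,"wx":0,"wy":0,"wz":0,"hand":0.3},
    {"tx":0,"ty":0,"tz":0.06,"wx":0,"wy":0,"wz":0,"hand":0.3},
    {"tx":0,"ty":0,"tz":0.07,"wx":0,"wy":0,"wz":0,"hand":0.3},
    {"tx":0,"ty":0,"tz":0.07,"wx":0,"wy":0,"wz":0,"hand":0.3},
    {"tx":0,"ty":0,"tz":0.06,"wx":0,"wy":0,"wz":0,"hand":0.3}
  ]
}}

```text
t: 29.18
tcp_pos: [0.4472, -0.3305, 0.3214]
tcp_rot: [3.141, -0.001, 0.105]
contact_force: [0.4, -0.2, 0.0]
opening: 0.0554
```

Run:
```python
from h import *
s=observe();print(s['tcp_pos'],np.degrees(s['tcp_rot']),s['opening'])
c=look("wrist","w16.png")
c=look("top","t16.png")
for o in handsets(c,z=.032): print(*o)
```

```text
[ 0.44718098 -0.33050484  0.32144555] [ 1.79956193e+02 -5.21189228e-02  6.00684152e+00] 0.05542037998311462
red [148. 277.] [0.449  0.3221] [126.  48.] -2.5 0.044
red [180. 309.] [0.4485 0.2474] [124.  47.] 177.2 0.037
```

View pics/w16.png

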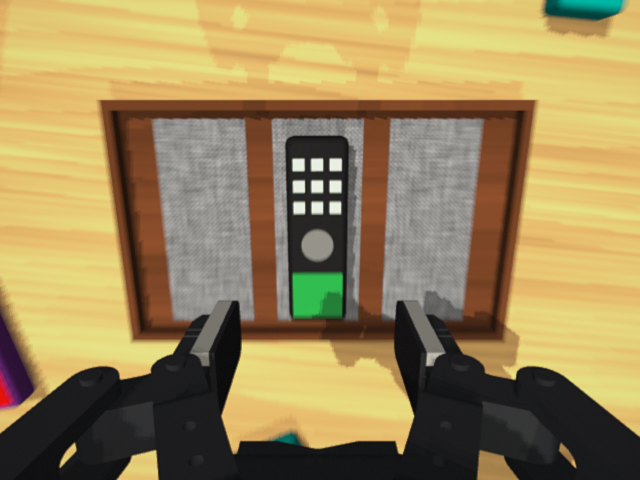

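View pics/t16.png

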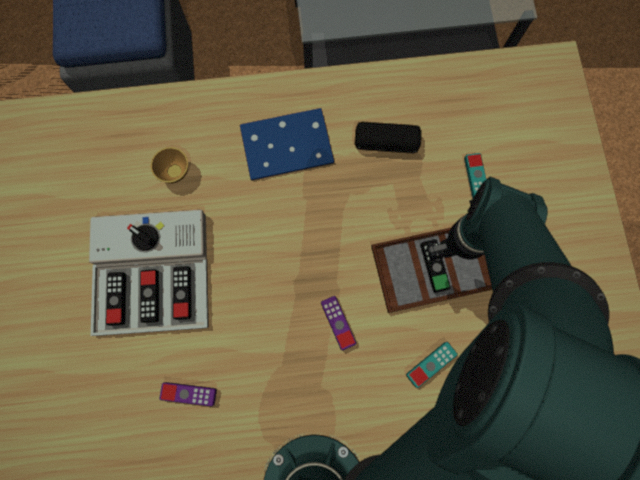

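Everything is in place and the dial still points at red. Now back to the dial.

{"method": "move_arm", "body": {
  "deltas": [
    {"tx":0.016,"ty":0.077,"tz":0,"wx":0,"wy":0,"wz":0.085,"hand":0.2},
    {"tx":0.016,"ty":0.077,"tz":0,"wx":0,"wy":0,"wz":0.085,"hand":0.2},
    {"tx":0.016,"ty":0.077,"tz":0,"wx":0,"wy":0,"wz":0.085,"hand":0.2},
    {"tx":0.016,"ty":0.077,"tz":0,"wx":0,"wy":0,"wz":0.085,"hand":0.2},
    {"tx":0.016,"ty":0.077,"tz":0,"wx":0,"wy":0,"wz":0.085,"hand":0.2},
    {"tx":0.016,"ty":0.077,"tz":0,"wx":0,"wy":0,"wz":0.085,"hand":0.2},
    {"tx":0.016,"ty":0.077,"tz":0,"wx":0,"wy":0,"wz":0.085,"hand":0.2},
    {"tx":0.016,"ty":0.077,"tz":0,"wx":0,"wy":0,"wz":0.085,"hand":0.2},
    {"tx":0.016,"ty":0.077,"tz":0,"wx":0,"wy":0,"wz":0.085,"hand":0.2},
    {"tx":0.016,"ty":0.077,"tz":0,"wx":0,"wy":0,"wz":0.085,"hand":0.2},
    {"tx":0.016,"ty":0.077,"tz":0,"wx":0,"wy":0,"wz":0.085,"hand":0.2},
    {"tx":0.016,"ty":0.077,"tz":0,"wx":0,"wy":0,"wz":0.085,"hand":0.2}
  ]
}}

```text
t: 30.28
tcp_pos: [0.543, 0.1333, 0.3188]
tcp_rot: [-3.141, 0.001, 0.641]
contact_force: [1.2, -0.2, -0.6]
opening: 0.051
```

{"method": "move_arm", "body": {
  "deltas": [
    {"tx":0.016,"ty":0.077,"tz":0,"wx":0,"wy":0,"wz":0.085,"hand":0.2},
    {"tx":0.016,"ty":0.077,"tz":0,"wx":0,"wy":0,"wz":0.085,"hand":0.2},
    {"tx":0.016,"ty":0.077,"tz":0,"wx":0,"wy":0,"wz":0.085,"hand":0.2},
    {"tx":0.016,"ty":0.077,"tz":0,"wx":0,"wy":0,"wz":0.085,"hand":0.2},
    {"tx":0.016,"ty":0.077,"tz":0,"wx":0,"wy":0,"wz":0.085,"hand":0.2},
    {"tx":0,"ty":0,"tz":0,"wx":0,"wy":0,"wz":0,"hand":0.2},
    {"tx":0,"ty":0,"tz":0,"wx":0,"wy":0,"wz":0,"hand":0.2},
    {"tx":0,"ty":0,"tz":0,"wx":0,"wy":0,"wz":0,"hand":0.2}
  ]
}}

```text
t: 30.95
tcp_pos: [0.5829, 0.3234, 0.3183]
tcp_rot: [3.141, 0.002, 0.862]
contact_force: [0.8, -1.5, 0.5]
opening: 0.0509
```

Run:
```python
from h import *
s=observe();print(s['tcp_pos'],np.degrees(s['tcp_rot']),s['opening'],s['qpos'])
c=look("wrist","w17.png")
```

```text
[0.58289522 0.32342184 0.31832025] [1.79993119e+02 1.33847387e-01 4.93616670e+01] 0.050919562854405055 [-0.42932676  0.62330062 -0.21456204  1.80197751  0.18680717  0.73824273
 -1.45290745]
```

View pics/w17.png

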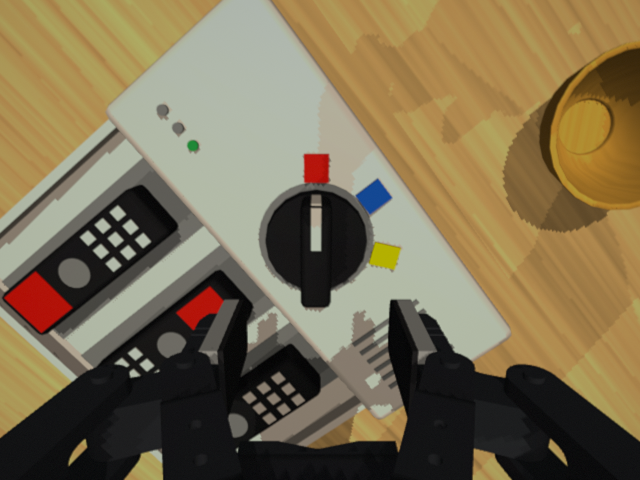

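{"method": "move_arm", "body": {
  "deltas": [
    {"tx":-0.002,"ty":0.001,"tz":-0.04,"wx":0,"wy":0,"wz":0,"hand":0.2},
    {"tx":0,"ty":0,"tz":-0.06,"wx":0,"wy":0,"wz":0,"hand":0.2},
    {"tx":0,"ty":0,"tz":-0.05,"wx":0,"wy":0,"wz":0,"hand":0.2},
    {"tx":0,"ty":0,"tz":-0.02,"wx":0,"wy":0,"wz":0,"hand":0.2},
    {"tx":0,"ty":0,"tz":0,"wx":0,"wy":0,"wz":0,"hand":0.2},
    {"tx":0,"ty":0,"tz":0,"wx":0,"wy":0,"wz":0,"hand":0.2}
  ]
}}

```text
t: 31.5
tcp_pos: [0.5825, 0.3233, 0.2342]
tcp_rot: [3.141, 0.001, 0.86]
contact_force: [0.1, -0.0, 1.0]
opening: 0.0512
```

{"method": "move_arm", "body": {
  "deltas": [
    {"tx":0,"ty":0,"tz":0,"wx":0,"wy":0,"wz":0,"hand":-1},
    {"tx":0,"ty":0,"tz":0,"wx":0,"wy":0,"wz":0,"hand":-1},
    {"tx":0,"ty":0,"tz":0,"wx":0,"wy":0,"wz":0,"hand":-1},
    {"tx":0,"ty":0,"tz":0,"wx":0,"wy":0,"wz":0,"hand":-1},
    {"tx":0,"ty":0,"tz":0,"wx":0,"wy":0,"wz":0,"hand":-1},
    {"tx":0,"ty":0,"tz":0,"wx":0,"wy":0,"wz":0,"hand":-1}
  ],
  "squeeze": 40
}}

```text
t: 32.0
tcp_pos: [0.5827, 0.3251, 0.236]
tcp_rot: [3.141, -0.002, 0.862]
contact_force: [-1.4, -0.9, 6.5]
opening: 0.0155
```

{"method": "move_arm", "body": {
  "deltas": [
    {"tx":0,"ty":0,"tz":0,"wx":0,"wy":0,"wz":-0.215,"hand":-1},
    {"tx":0,"ty":0,"tz":0,"wx":0,"wy":0,"wz":-0.215,"hand":-1},
    {"tx":0,"ty":0,"tz":0,"wx":0,"wy":0,"wz":-0.215,"hand":-1},
    {"tx":0,"ty":0,"tz":0,"wx":0,"wy":0,"wz":-0.215,"hand":-1},
    {"tx":0,"ty":0,"tz":0,"wx":0,"wy":0,"wz":-0.215,"hand":-1},
    {"tx":0,"ty":0,"tz":0,"wx":0,"wy":0,"wz":-0.215,"hand":-1},
    {"tx":0,"ty":0,"tz":0,"wx":0,"wy":0,"wz":-0.215,"hand":-1},
    {"tx":0,"ty":0,"tz":0,"wx":0,"wy":0,"wz":-0.215,"hand":-1},
    {"tx":0,"ty":0,"tz":0,"wx":0,"wy":0,"wz":0,"hand":-1},
    {"tx":0,"ty":0,"tz":0,"wx":0,"wy":0,"wz":0,"hand":-1}
  ]
}}

```text
t: 32.83
tcp_pos: [0.5828, 0.3247, 0.236]
tcp_rot: [-3.141, -0.002, -0.039]
contact_force: [-1.0, -1.2, 6.4]
opening: 0.0152
```

{"method": "move_arm", "body": {
  "deltas": [
    {"tx":0,"ty":0,"tz":0,"wx":0,"wy":0,"wz":0,"hand":0.2},
    {"tx":0,"ty":0,"tz":0,"wx":0,"wy":0,"wz":0,"hand":0.2},
    {"tx":0,"ty":0,"tz":0,"wx":0,"wy":0,"wz":0,"hand":0.2},
    {"tx":0,"ty":0,"tz":0,"wx":0,"wy":0,"wz":0,"hand":0.2},
    {"tx":0,"ty":0,"tz":0.05,"wx":0,"wy":0,"wz":0,"hand":0.2},
    {"tx":0,"ty":0,"tz":0.07,"wx":0,"wy":0,"wz":0,"hand":0.2},
    {"tx":0,"ty":0,"tz":0.07,"wx":0,"wy":0,"wz":0,"hand":0.2},
    {"tx":-0.04,"ty":-0.05,"tz":0.05,"wx":0,"wy":0,"wz":0,"hand":0.2},
    {"tx":-0.04,"ty":-0.06,"tz":0.03,"wx":0,"wy":0,"wz":0,"hand":0.2},
    {"tx":-0.04,"ty":-0.07,"tz":0,"wx":0,"wy":0,"wz":0,"hand":0.2},
    {"tx":-0.04,"ty":-0.07,"tz":0,"wx":0,"wy":0,"wz":0,"hand":0.2},
    {"tx":0,"ty":0,"tz":0,"wx":0,"wy":0,"wz":0,"hand":0.2}
  ]
}}

```text
t: 33.83
tcp_pos: [0.4976, 0.1913, 0.3685]
tcp_rot: [3.134, 0.008, -0.047]
contact_force: [-0.3, -1.0, -0.4]
opening: 0.0513
```

{"method": "move_arm", "body": {
  "deltas": [
    {"tx":0,"ty":-0.08,"tz":0,"wx":0,"wy":0,"wz":0,"hand":0.2},
    {"tx":0,"ty":0,"tz":0,"wx":0,"wy":0,"wz":0,"hand":0.2},
    {"tx":0,"ty":0,"tz":0,"wx":0,"wy":0,"wz":0,"hand":0.2},
    {"tx":0,"ty":0,"tz":0,"wx":0,"wy":0,"wz":0,"hand":0.2}
  ]
}}

```text
t: 34.17
tcp_pos: [0.5024, 0.1598, 0.3692]
tcp_rot: [-3.141, -0.0, -0.04]
contact_force: [0.5, -0.1, -0.6]
opening: 0.0512
```

Run:
```python
from h import *
s=observe();print(s['tcp_pos'],s['contact_force'])
c=look("wrist","w18.png")
c=look("top","t18.png");look("side","s18.png")
for o in handsets(c,z=.032): print(*o)
```

```text
[0.50244751 0.15976969 0.36921046] [ 0.53166726 -0.07069349 -0.63755208]
```

View pics/w18.png

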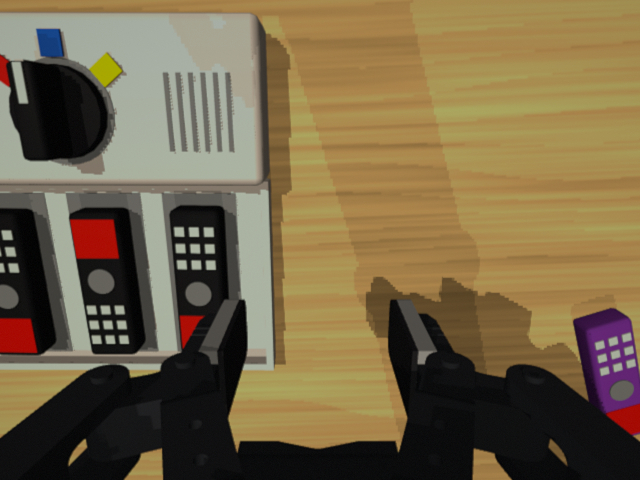

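View pics/t18.png

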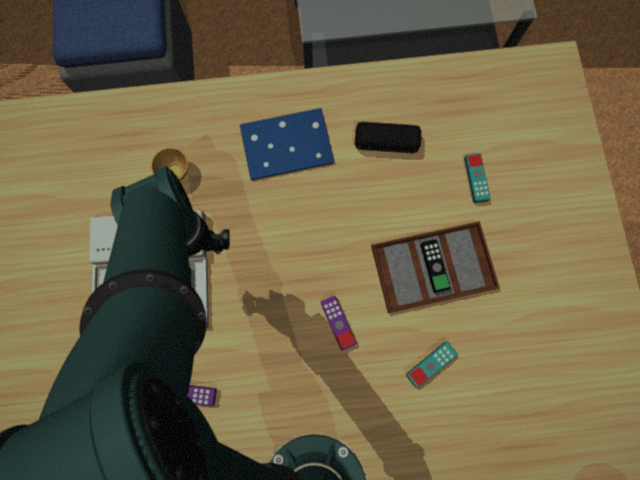

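View pics/s18.png

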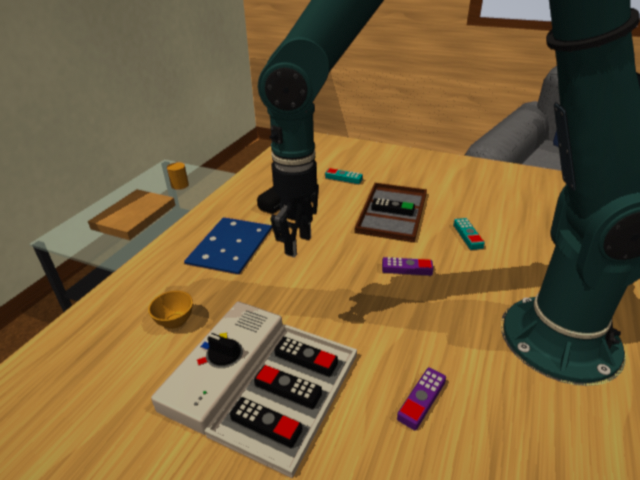

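The wrist view is oblique (dial at (50,105), bar upright). I'm moving the arm clear to check the dial from above.

{"method": "move_arm", "body": {
  "deltas": [
    {"tx":0,"ty":-0.08,"tz":0,"wx":0,"wy":0,"wz":0,"hand":0.2},
    {"tx":0,"ty":-0.08,"tz":0,"wx":0,"wy":0,"wz":0,"hand":0.2},
    {"tx":0,"ty":-0.08,"tz":0,"wx":0,"wy":0,"wz":0,"hand":0.2},
    {"tx":0,"ty":-0.08,"tz":0,"wx":0,"wy":0,"wz":0,"hand":0.2},
    {"tx":0,"ty":-0.08,"tz":0,"wx":0,"wy":0,"wz":0,"hand":0.2},
    {"tx":0,"ty":-0.08,"tz":0,"wx":0,"wy":0,"wz":0,"hand":0.2},
    {"tx":0,"ty":-0.08,"tz":0,"wx":0,"wy":0,"wz":0,"hand":0.2},
    {"tx":0,"ty":0,"tz":0,"wx":0,"wy":0,"wz":0,"hand":0.2},
    {"tx":0,"ty":0,"tz":0,"wx":0,"wy":0,"wz":0,"hand":0.2},
    {"tx":0,"ty":0,"tz":0,"wx":0,"wy":0,"wz":0,"hand":0.2}
  ]
}}

```text
t: 35.15
tcp_pos: [0.5027, -0.1196, 0.369]
tcp_rot: [-3.141, 0.0, -0.038]
contact_force: [-0.1, 0.0, -0.4]
opening: 0.0513
```

Run:
```python
from h import *
c=look("top","t19.png")
yaw=np.radians(-2.5)
def rel(p,o,y):
    d=np.array(p)-o;return np.round([np.cos(y)*d[0]+np.sin(y)*d[1],-np.sin(y)*d[0]+np.cos(y)*d[1]],3)
for o in handsets(c,z=.032): print(*o, "charger",rel(o[2],np.array([.4525,.3292]),yaw),"caddy",rel(o[2],np.array([.447,-.331]),np.radians(6)))
M,(H,S,V)=masks(c["img"])
m=((V>105)&(S<60));m[:222]=0;m[245:]=0;m[:,:136]=0;m[:,158:]=0
for a,ce,q in comps(m,4,100):print("ptr",a,ce,plane(c,ce,.082)[0], rectw(c,q,.082))
cv2.imwrite("pics/c19.png",cv2.resize(c["img"][205:340,85:215],None,fx=4,fy=4,interpolation=cv2.INTER_CUBIC))
```

```text
red [148. 277.] [0.4491 0.3221] [126.  48.] -2.5 0.044 charger [-0.003 -0.007] caddy [0.07  0.649]
red [180. 310.] [0.449  0.2483] [123.  46.] 177.2 0.038 charger [ 0.    -0.081] caddy [0.063 0.576]
red [113. 316.] [0.4516 0.3967] [125.  49.] 177.0 0.037 charger [-0.004  0.067] caddy [0.081 0.723]
ptr 30 [138.63333333 225.53333333] [0.60281055 0.32603523 0.082     ] (0.6007274780273437, 0.32723590087890625, 20.73337745666504, 11.208111763000488, -6.554344177246094)
ptr 28 [152.92857143 223.21428571] [0.60452297 0.29403993 0.082     ] (0.6027205200195312, 0.2942115173339844, 18.093666076660156, 9.234240531921387, 83.44568634033203)
```

View pics/c19.png

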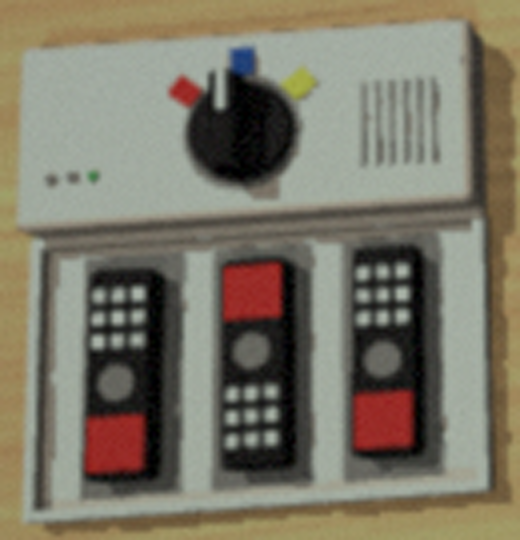

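View pics/t19.png

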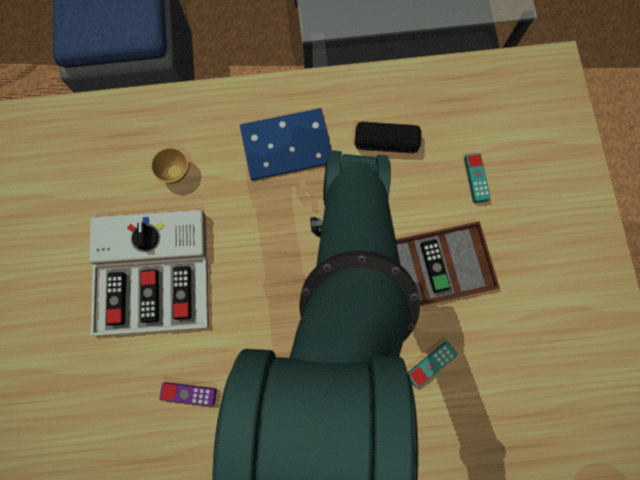

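```bash
python3 -c "
from plant import sign_off
print(sign_off())"
```

```text
the job is handed in; nothing more can be done
None
```

The job is done and handed in at about 35 s of the 210 s allowed; no verdict was reported.

- **Dial to off:** I turned it from boost (yellow) to off (red) first. It still pointed at red in the last top picture before I turned it to charge.
- **Sorting:** Four handsets were present. The three red-tagged ones are in the charger's three places and the green-tagged one is in the caddy's middle place.
- **Dial to charge:** I turned it to blue only after all four were in, then moved the arm clear.
- **Bystanders:** I did not touch the look-alikes, tablet, glasses case or bowl. They look in the same place as at the start where visible; the arm covered one purple look-alike in the last top picture, but the side view just before it showed it in place.

**Last checks:**
- The red handsets measure within 4 mm in x and 8 mm in y of their places. Part of that is the side faces showing in the mask, which inflated the outlines to about 125 x 48 mm. They look flat and face up.
- The green handset lies centred on its felt by eye in both the wrist and top views. The mask could not measure it against the dark caddy.
- The dial pointer measured about 0.1 rad from the charger's x axis, inside the ±0.15 rad band but not a tight reading. The tool's yaw when I let go agreed to within 0.01 rad of charge, and the detent should hold it there.

One handset was first gripped too high (TCP z 0.186), so I opened and gripped it again lower before lifting. I saw no knocked handset and no slackened grip.

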